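Load the spindle rack and shut its cover

ROBOT

A 6-joint arm with a two-finger parallel gripper is mounted at the origin on the work surface; the furniture and walls round the work are solid. World frame = base frame: x ahead of the robot, y to its left, z up, the work surface at z = 0. Lengths are in m, angles in rad, forces in N, time in s.
With the tool pointing down it reaches from about 0.275 to 0.725 m from the base axis. Payload 15.9 kg.
Tool frame: the origin (TCP) lies midway between the tips of the shut fingers; the grasp point (between the pads) lies 19 mm behind it; x points along the fingers, z is the direction in which the jaws open and shut, and the axes are right-handed (so a half turn about x gives the same grasp; the last joint's range is limited). The gripper opens to 85 mm and grips with 20 to 120 N. Pads are 22 mm wide; open, the fingers measure 114 mm over their backs; the gripper's body (76 mm by 85 mm) begins 54 mm behind the grasp point. The pads swing forward as they close: fully open they stand 13 mm farther back than shut.
Start: joints at [1.137, 0.213, -0.034, 1.323, 0, 1.571], TCP at [0.21, 0.454, 0.231] pointing down, gripper open.
Joint ranges: [-2.98, 2.98], [-0.74, 1.72], [-1.14, 1.35], [-2.1, 2.04], [-1.57, 1.44], [-3.14, 3.14]. Speed limits (rad/s): [1.89, 1.89, 2.39, 2.57, 3.14, 3.14].

INTERFACE

Orientations are given as a unit quaternion [x, y, z, w].
In Python, from rig import manip gives the robot as it stands.
- The arm moves only by the tool play_rows, never from a script. Its argument "rows" is a list of rows, each a list of 7 numbers: the gripper command: -1 is shut, 1 is fully open, values between are in proportion, then the shift along the tool's x, y, z in m, then the turn, a rotation vector about the tool's x, y, z in rad. In form: [[grip, dx, dy, dz, ax, ay, az], ...]. A call has exactly 10 rows; each row shifts and turns the commanded pose from where the row before left it, along the tool's axes as they then stand; what a row does not reach is not made up. A row lasts 1/12 s, in which the tool goes at most 41.7 mm and 7.16 degrees, less where a joint would pass 70% of its speed; a pose out of reach is approached as far as the arm can. A call with a gripper value outside its range is refused whole. The fingers move at their own pace and stop on an object; "newtons" is the grip in N (left out, the last holds). Time passes only in rows, so rows that do not move let the fingers close, or fill a call up. It gives the time, the measured TCP pose, the force and the opening at its end, in the units of the state.
- manip.observe(): the state, without advancing time (a new reading comes with each control period).
- manip.grab_frame(name): name is "scene" or "top"; returns a dict with "img" (480x640x3 uint8, blue, green, red), "camera_matrix" (3x3 intrinsics, pixels), "k1" (the pictures are not rectified: a ray, as slopes to the right and down, at radius r is drawn at 1 + k1 r^2 times it, then the intrinsics apply), "world_to_cam" (4x4, takes a point from world to camera coordinates). Camera axes: x right, y down, z forward; pixel columns grow to the right and rows downward; lengths in m; the calibration is good to about 2 mm. A picture is of the moment at which its call begins. There is no depth.
- manip.hand_in(): hands the job in, once; it reports no verdict.
The state is a dict: "t": time; "q": joint angles; "qd": joint speeds; "joint_efforts": joint torques, N m; "tool_pos": TCP position; "orientation": TCP orientation; "force": force on the tool from outside, world axes, zero at the start; "ft_torque": the same for the moment, N m; "finger_gap": finger opening in m.
Only numpy, scipy, OpenCV 4.12 (cv2) and the standard library are available. Lean on these libraries where they do the work, as an engineer would, in place of code of your own. Each camera call takes 0.05 s, during which the arm holds its last target. There are 200 camera calls.

TASK

Put the viscometer spindles that lie on the bench away in the ring rack: push each one nose first into a free lane of its own, through the shrinking rings until a ring stops it, and let go of it there. When all are fully home, swing the rack's cover down until it is shut. Leave the other labware where it stands.

Things in the scene. Friction and masses are not known exactly. Their poses are not given: they have to be found in the camera images.
- rack: fixed aluminium ring rack, 118 (x) x 256 (y) x 70 mm high without cover; origin at its underside's middle, x in the direction spindles are pushed (away from the robot), y left. Four upright plates 6 mm thick stand across it, front faces at rack x = -50, -20, 10, 40 mm; each has four round holes (rings), at rack y = 87, 29, -29, -87 mm: four equal lanes. Bores in every lane, front to back: 32, 24, 16, 9 mm
- cover (a joint): angle of the flat grey cover hinged at the back of the rack: 0 = shut, flat 4 mm over the plates; grows as it swings up and back, to 1.9. It starts at 1.0 to 1.35. The hinge is stiff (0.1 N m): the cover stays where it is left. Cover 115 mm from hinge to front edge, 246 wide, 6 thick; a finger lip 70 mm long, 6 wide and 5 high runs on top of it along the middle of the front edge
- cover_front (a point): point on the outer (top, when shut) face of the cover, in the middle of its width, 100 mm from the hinge axis and so just short of the lip; x points to the hinge, z out of the face
- cover_hinge (a point): middle of the cover's hinge axis: at rack x = 56, y = 0, z = 74 mm; the axis runs along rack y, in the plane of the cover's underside
- lane1 (a point): mouth of lane 1 (of 4 from left to right; rack y = 87 mm): the LOWEST point of the front ring's 32 mm bore, on the plate's front face, 30 mm over the worktop; axes as the rack's. The lowest points of all a lane's bores are level, on an 8 mm wide rail that carries the spindle and juts 11 mm out in front: the axis of a spindle lying in the lane is half its shaft diameter above this height
- lane2 (a point): mouth of lane 2 (of 4 from left to right; rack y = 29 mm): the LOWEST point of the front ring's 32 mm bore, on the plate's front face, 30 mm over the worktop; axes as the rack's. The lowest points of all a lane's bores are level, on an 8 mm wide rail that carries the spindle and juts 11 mm out in front: the axis of a spindle lying in the lane is half its shaft diameter above this height
- lane3 (a point): mouth of lane 3 (of 4 from left to right; rack y = -29 mm): the LOWEST point of the front ring's 32 mm bore, on the plate's front face, 30 mm over the worktop; axes as the rack's. The lowest points of all a lane's bores are level, on an 8 mm wide rail that carries the spindle and juts 11 mm out in front: the axis of a spindle lying in the lane is half its shaft diameter above this height
- lane4 (a point): mouth of lane 4 (of 4 from left to right; rack y = -87 mm): the LOWEST point of the front ring's 32 mm bore, on the plate's front face, 30 mm over the worktop; axes as the rack's. The lowest points of all a lane's bores are level, on an 8 mm wide rail that carries the spindle and juts 11 mm out in front: the axis of a spindle lying in the lane is half its shaft diameter above this height
- spindle_wide_head (a point): centre of the wide spindle's light plastic head, 30 x 30 mm square and 22 mm long, with a round steel shaft 27 mm thick, 46 mm long out of its front, nose edge bevelled 2 mm. x points to the nose, y and z square to the head's flats. Starts lying on the worktop, nose away from the robot. It passes ring 1 and is stopped by ring 2. May be absent (None)
- spindle_wide_nose (a point): centre of the nose (free end of the shaft), 57 mm from the centre of the head along x
- spindle_medium_a_head (a point): centre of the medium spindle's light plastic head, 22.5 x 22.5 mm square and 22 mm long, with a round steel shaft 19.5 mm thick, 76 mm long out of its front, nose edge bevelled 2 mm. x points to the nose, y and z square to the head's flats. Starts lying on the worktop, nose away from the robot. It passes rings 1 to 2 and is stopped by ring 3. May be absent (None)
- spindle_medium_a_nose (a point): centre of the nose (free end of the shaft), 87 mm from the centre of the head along x
- spindle_medium_b_head (a point): centre of the medium spindle's light plastic head, 22.5 x 22.5 mm square and 22 mm long, with a round steel shaft 19.5 mm thick, 76 mm long out of its front, nose edge bevelled 2 mm. x points to the nose, y and z square to the head's flats. Starts lying on the worktop, nose away from the robot. It passes rings 1 to 2 and is stopped by ring 3. May be absent (None)
- spindle_medium_b_nose (a point): centre of the nose (free end of the shaft), 87 mm from the centre of the head along x
- spindle_slim_head (a point): centre of the slim spindle's light plastic head, 16 x 16 mm square and 22 mm long, with a round steel shaft 12 mm thick, 106 mm long out of its front, nose edge bevelled 2 mm. x points to the nose, y and z square to the head's flats. Starts lying on the worktop, nose away from the robot. It passes rings 1 to 3 and is stopped by ring 4. May be absent (None)
- spindle_slim_nose (a point): centre of the nose (free end of the shaft), 117 mm from the centre of the head along x
- weighing_bottle: small lidded glass weighing bottle, 41 x 41 x 52 mm, near the right front; bystander; origin at its underside
- crucible: white lidded crucible, 43 x 43 x 46 mm, near the right front; bystander; origin at its underside
- petri: shallow round dish, 61 mm wide and 13 mm high, lying on the stirrer plate (whose top is 72 mm over the worktop; the stirrer is a white box 210 x 156 x 72 mm at about x 0.25 to 0.45, y -0.19 to -0.03); bystander; origin at its underside
- spindle_wide: the same wide spindle as a whole, origin at the centre of its head (as point spindle_wide_head)
- spindle_medium_a: the same medium spindle as a whole, origin at the centre of its head (as point spindle_medium_a_head)
- spindle_medium_b: the same medium spindle as a whole, origin at the centre of its head (as point spindle_medium_b_head)
- spindle_slim: the same slim spindle as a whole, origin at the centre of its head (as point spindle_slim_head)
Mind the look-alikes: they are no part of the job. What is shaped like the spindle_wide but brown or turquoise is not meant.

How it is judged:
On the way, in this order (a step that is already met when the one before it is completed fails the run):
1. every spindle lies in a lane with its nose against the ring that stops it, the cover still open (x of spindle_wide_nose in the frame of rack between -0.025 and -0.015 m and z of spindle_wide_nose in the frame of rack between 0.0375 and 0.0495 m and angle between the x axis of each of spindle_wide_head, spindle_medium_a_head, spindle_medium_b_head, spindle_slim_head and the x axis of rack, either way round below 0.15 rad and x of spindle_medium_a_nose in the frame of rack between 0.005 and 0.015 m and z of spindle_medium_a_nose in the frame of rack between 0.03375 and 0.04575 m and x of spindle_medium_b_nose in the frame of rack between 0.005 and 0.015 m and z of spindle_medium_b_nose in the frame of rack between 0.03375 and 0.04575 m and x of spindle_slim_nose in the frame of rack between 0.035 and 0.045 m and z of spindle_slim_nose in the frame of rack between 0.03 and 0.042 m and value of joint cover above 0.6 rad), for 0.2 s.
2. the cover is shut (value of joint cover below 0.06 rad), for 0.2 s.
At the end, for the whole second after the job is handed in: Every spindle present lies in a lane of the rack, its nose within 5 mm of the front face of the first ring too small for it (ring 2 for the wide, 3 for the medium, 4 for the slim one) and within 6 mm of its lying height, along the lane to 0.15 rad, at rest; the cover is shut to within 0.06 rad (x of spindle_wide_nose in the frame of rack between -0.025 and -0.015 m and z of spindle_wide_nose in the frame of rack between 0.0375 and 0.0495 m and angle between the x axis of each of spindle_wide_head, spindle_medium_a_head, spindle_medium_b_head, spindle_slim_head and the x axis of rack, either way round below 0.15 rad and x of spindle_medium_a_nose in the frame of rack between 0.005 and 0.015 m and z of spindle_medium_a_nose in the frame of rack between 0.03375 and 0.04575 m and x of spindle_medium_b_nose in the frame of rack between 0.005 and 0.015 m and z of spindle_medium_b_nose in the frame of rack between 0.03375 and 0.04575 m and x of spindle_slim_nose in the frame of rack between 0.035 and 0.045 m and z of spindle_slim_nose in the frame of rack between 0.03 and 0.042 m and linear speed of each of spindle_wide, spindle_medium_a, spindle_medium_b, spindle_slim below 0.02 m/s and value of joint cover below 0.06 rad); the robot touches nothing.
It fails at once if the weighing bottle is moved more than 4 cm (distance of weighing_bottle from where it was at the start of the episode above 0.04 m).
It fails at once if the crucible is moved more than 4 cm (distance of crucible from where it was at the start of the episode above 0.04 m).
It fails at once if the petri is moved more than 4 cm (distance of petri from where it was at the start of the episode above 0.04 m).
Of spindle_wide, spindle_medium_a, spindle_medium_b, spindle_slim only 3 to 4 are there at a start; the rules pass over those that are not, and their reading is None.
At some moment in a run one of spindle_wide, spindle_medium_a, spindle_medium_b, spindle_slim may be knocked a few centimetres aside while the robot is not near it.
It also fails if it takes over 210 s, if anything falls off the work surface, if the arm or the gripper's body presses on something with over 40 N, if the wrist force passes 120 N, or if a joint passes its speed limit or range.

## Working session

There is one attempt and no reset: what is moved stays moved. The work goes in short steps, Python scripts to look and compute and a tool call to move; the robot and the scene stay as the last step left them, time stands still between calls to the robot, and variables do not carry over. Pictures are saved under pics/ and viewed, about 12 in all and at most 16, crops included, and the job is handed in when it is done.

Besides the shell and the picture viewer there is one more tool, called after ">>>" by a JSON object that holds its "name" and its "arguments". play_rows: Moves the arm, as the interface text tells. Its arguments: {"type":"object","properties":{"rows":{"type":"array"},"newtons":{"type":"number"}},"required":["rows"]}

```bash
mkdir -p pics; ls
cat > h.py <<'E'
import numpy as np, cv2, json
from rig import manip
def grab(n, f):
    d=manip.grab_frame(n); cv2.imwrite('pics/'+f,d['img'])
    np.savez('pics/'+n+'.npz',K=d['camera_matrix'],k1=d['k1'],T=d['world_to_cam'],img=d['img']); return d
def load(n):
    d=np.load('pics/'+n+'.npz'); return d
def ray(d,u,v):
    K=np.array(d['K']);T=np.array(d['T']);k=float(d['k1'])
    p=cv2.undistortPoints(np.array([[[u,v]]],float),K,np.array([k,0,0,0,0.]))[0,0]
    R=T[:3,:3];c=-R.T@T[:3,3]; return c,R.T@np.array([p[0],p[1],1])
def atz(d,u,v,z):
    c,r=ray(d,u,v); return c+r*(z-c[2])/r[2]
def proj(d,P):
    T=np.array(d['T']);
    return cv2.projectPoints(np.atleast_2d(np.array(P,float)),cv2.Rodrigues(T[:3,:3])[0],T[:3,3],np.array(d['K']),np.array([float(d['k1']),0,0,0,0.]))[0][:,0]
E
python3 - <<'E'
from h import *
for n in('scene','top'):
    d=grab(n,n+'0.png'); T=d['world_to_cam'];print(n,d['k1'],d['camera_matrix'][0],-T[:3,:3].T@T[:3,3])
print(manip.observe())
E
```

```text
pics
scene -0.19670046384379858 [611.93987974   0.         321.25491963] [-0.04282012  0.68769141  0.98098679]
top -0.0293031948685293 [454.01584159   0.         319.10430841] [ 0.36490983 -0.066429    0.99020599]
{'t': 0.1, 'q': array([ 1.13697372e+00,  2.13300330e-01, -3.49947501e-02,  1.32352237e+00,
       -2.34192692e-06,  1.57081099e+00]), 'qd': array([-0.00054955, -0.00176553,  0.00266568, -0.00150575,  0.00043413,
       -0.00248678]), 'joint_efforts': array([-7.26123617e-04, -6.87251830e+01,  4.87804914e+01,  1.22080770e-02,
        3.62229798e-05,  1.93019019e-06]), 'tool_pos': array([0.2100375 , 0.45339246, 0.2308696 ]), 'orientation': array([-0.38086689,  0.59619709,  0.38047677,  0.59558951]), 'force': array([-0.29171554, -0.3877357 ,  0.35576771]), 'ft_torque': array([ 2.27752232e-02, -2.36531714e-02, -7.55123067e-05]), 'finger_gap': 0.08479288844262928}
```

View pics/top0.png

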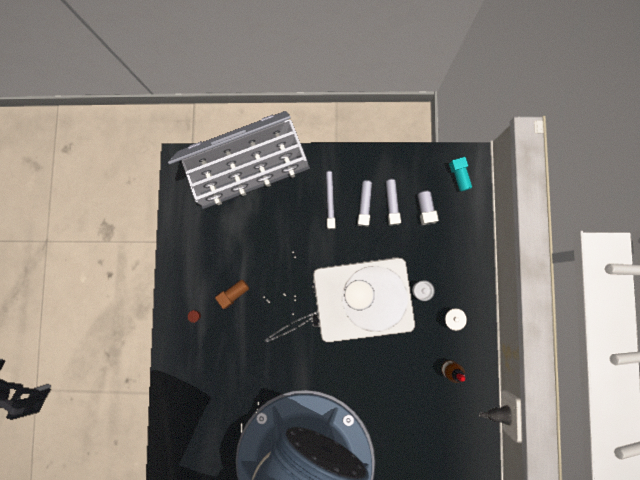

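View pics/scene0.png

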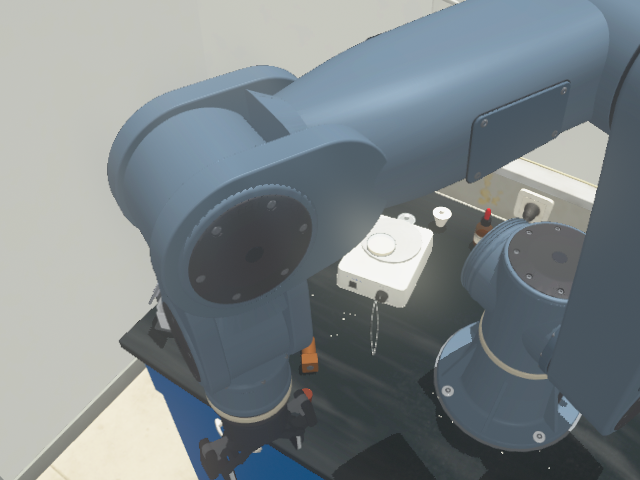

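Top picture: rack at about (245,160) px, turned; four white-headed spindles at (331,222), (364,218), (393,217) and (428,215) px, so all four lanes get used. The scene camera is blocked by the arm. I'll enlarge the crops next.

Run:
```python
from h import *
d=load('top'); im=d['img']
a=cv2.resize(im[105:215,160:320],None,fx=5,fy=5,interpolation=cv2.INTER_CUBIC)
b=cv2.resize(im[150:240,310:450],None,fx=5,fy=5,interpolation=cv2.INTER_CUBIC)
cv2.imwrite('pics/ra.png',a);cv2.imwrite('pics/sp.png',b)
```

```text
(no output)
```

View pics/ra.png

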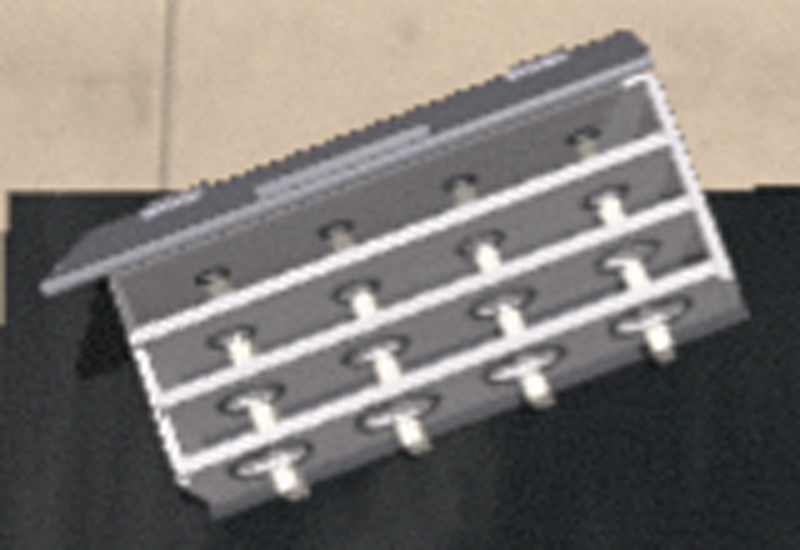

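View pics/sp.png

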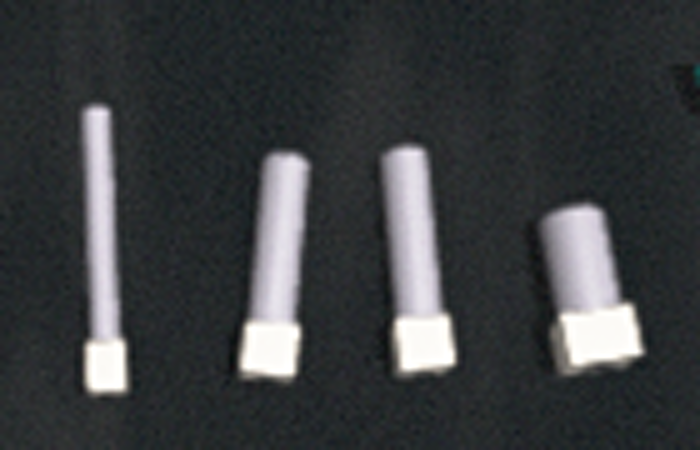

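Rack crop: three plate-top strips, the front one running from about (183,465) to (725,268) crop px. The rail tips are at (292,495), (415,450), (540,403) and (663,357). Spindle crop: head tops at (105,365), (270,350), (425,343) and (600,335), noses near (97,108), (288,155), (406,148) and (580,210). Next I turn these into poses.

```bash
cat > fit.py <<'E'
from h import *
from scipy.optimize import minimize
from scipy.ndimage import map_coordinates
d=load('top'); g=cv2.cvtColor(d['img'],cv2.COLOR_BGR2GRAY).astype(float)
def W(p,P):
    c,s=np.cos(p[2]),np.sin(p[2]); P=np.atleast_2d(P)
    return np.c_[p[0]+c*P[:,0]-s*P[:,1],p[1]+s*P[:,0]+c*P[:,1],P[:,2]]
def I(p,P): q=proj(d,W(p,P)); return map_coordinates(g,[q[:,1],q[:,0]],order=1)
def L(x,z,a=-115,b=115): t=np.linspace(a,b,100)/1e3; return np.c_[0*t+x,t,0*t+z]
def cost(p):
    s=0
    for x in(-.047,-.017,.013):
        s+=2*I(p,L(x,.07)).mean()-I(p,L(x-.007,.07)).mean()-I(p,L(x+.007,.07)).mean()
    for y in(.087,.029,-.029,-.087):
        t=np.linspace(-.061,-.053,8)
        R=lambda dx,dy:I(p,np.c_[t+dx,0*t+y+dy,0*t+.03]).mean()
        s+=2*R(0,0)-R(0,-.007)-R(0,.007)
    return -s
if __name__=='__main__':
    A=np.array([(183,465),(725,268),(165,400),(695,203),(140,335),(670,140)],float)/5+[160,105]
    w=[atz(d,*a,.07) for a in A]; 
    v=w[1]-w[0]; yaw=np.arctan2(v[0],-v[1])
    tips=[atz(d,*(np.array(a)/5+[160,105]),.03) for a in((292,495),(415,450),(540,403),(663,357))]
    m=np.mean(tips,0); c,s=np.cos(yaw),np.sin(yaw)
    p0=[m[0]+.061*c,m[1]+.061*s,yaw]; print('init',p0, np.linalg.norm(np.diff(tips,axis=0),axis=1))
    r=minimize(cost,p0,method='Nelder-Mead',options=dict(initial_simplex=np.array([p0]+[list(np.add(p0,e)) for e in np.diag([.006,.006,.03])])))
    p=r.x; print('rack',p,r.fun)
    for y in(.087,.029,-.029,-.087): print('head home',W(p,[[-.077,y,0]])[0][:2], np.hypot(*W(p,[[-.077,y,0]])[0][:2]))
    print('hinge',W(p,[[.056,0,.074]]))
    c0=[310,150]
    for n,h,no,zh,dn in(('slim',(105,365),(97,108),.016,.012),('medL',(270,350),(288,155),.0225,.0195),('medR',(425,343),(406,148),.0225,.0195),('wide',(600,335),(580,208),.03,.027)):
        H=atz(d,*(np.array(h)/5+c0),zh); N=atz(d,*(np.array(no)/5+c0),(zh+dn)/2-.003)
        v=N-H; print(n,H[:2].round(4),'nose',N[:2].round(4),'len',np.hypot(*v[:2]).round(4),'yaw',np.arctan2(v[1],v[0]).round(3),'R',np.hypot(*H[:2]).round(3))
E
python3 fit.py
```

```text
init [np.float64(0.6278095026901529), np.float64(0.13198323676486573), np.float64(0.35529123095468323)] [0.05687198 0.05792622 0.05694813]
rack [0.63234447 0.13455862 0.3650565 ] -1788.4997899907778
head home [0.52935931 0.18833648] 0.5618646724844919
head home [0.55006543 0.13415847] 0.5661894339172844
head home [0.57077155 0.07998046] 0.5763480198396144
head home [0.59147767 0.02580245] 0.5920402054476657
hinge [[0.68465427 0.15455074 0.074     ]]
slim [ 0.5015 -0.0532] nose [ 0.6167 -0.0489] len 0.1153 yaw 0.037 R 0.504
medL [ 0.5074 -0.1241] nose [ 0.5939 -0.1324] len 0.087 yaw -0.096 R 0.522
medR [ 0.5107 -0.1904] nose [ 0.5971 -0.1836] len 0.0867 yaw 0.078 R 0.545
wide [ 0.5132 -0.2635] nose [ 0.5691 -0.2569] len 0.0562 yaw 0.117 R 0.577
```

Measured lengths (115, 87, 87 and 56 mm) fit the given 117, 87, 87 and 57 mm, and everything is within reach. The two rack estimates differ by about 4 mm, so I'll check with an overlay while going for the slim spindle.

```bash
cat >> h.py <<'E'
from scipy.spatial.transform import Rotation as Ro
def go(x,y,z,yaw,cur=None):
    """tool down, jaws across heading yaw. prints turn about tool axes and shift in the turned tool axes"""
    o=manip.observe(); R0=Ro.from_quat(o['orientation']); best=None
    for f in(0,np.pi):
        a=yaw+np.pi/2+f; X=np.array([0,0,-1.]);Z=np.array([np.cos(a),np.sin(a),0]);Y=np.cross(Z,X)
        R1=Ro.from_matrix(np.c_[X,Y,Z]); rv=(R0.inv()*R1).as_rotvec()
        if best is None or np.linalg.norm(rv)<np.linalg.norm(best[0]): best=(rv,R1)
    rv,R1=best; sh=R1.inv().apply(np.array([x,y,z])-o['tool_pos'])
    print('t',round(o['t'],2),'q6',o['q'][5].round(2),'pos',o['tool_pos'].round(4),'F',o['force'].round(1),'gap',round(o['finger_gap'],4))
    print('turn',rv.round(4),'shift after',sh.round(4)); return rv,sh
E
python3 - <<'E'
from h import *; from fit import W
d=load('top'); im=d['img'].copy(); S=5
a=cv2.resize(im[105:215,160:320],None,fx=5,fy=5,interpolation=cv2.INTER_CUBIC)
def dr(p,col):
    for x in(-.05,-.044,-.02,.01):
        q=(proj(d,W(p,[[x,.12,.07],[x,-.12,.07]]))-[160,105])*5+2
        cv2.line(a,*[tuple(map(int,k)) for k in q],col,1)
    for y in(.087,.029,-.029,-.087):
        q=(proj(d,W(p,[[-.061,y-.004,.03],[-.061,y+.004,.03],[-.05,y+.004,.03],[-.05,y-.004,.03]]))-[160,105])*5+2
        cv2.polylines(a,[q.astype(int)],True,col,1)
dr([.63234,.13456,.36506],(0,0,255))
cv2.imwrite('pics/ov.png',a)
go(.5015,-.0532,.12,.037)
E
```

```text
t 0.1 q6 1.57 pos [0.21   0.4534 0.2309] F [-0.3 -0.4  0.4] gap 0.0848
turn [-4.708e-01 -1.000e-03 -2.000e-04] shift after [ 0.1109 -0.2725 -0.517 ]
```

View pics/ov.png

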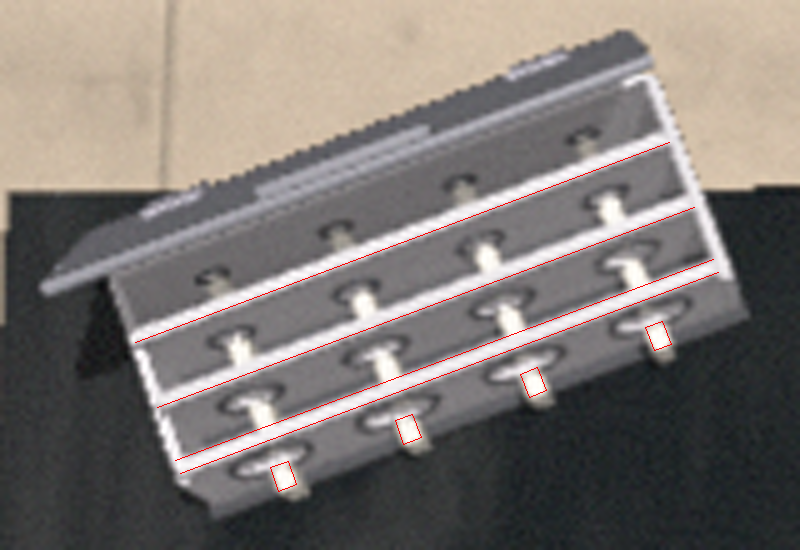

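Overlay: the rack model lands on the strips and rails within about 1 px, so I keep it. Now moving to above the slim spindle.

>>> {"name": "play_rows", "arguments": {"rows": [[0.1,0,0,0,-0.0942,0,0],[0.1,0,0,0,-0.0942,0,0],[0.1,0,0,0,-0.0942,0,0],[0.1,0,0,0,-0.0942,0,0],[0.1,0,0,0,-0.0942,0,0],[0.1,0,-0.0109,-0.0207,0,0,0],[0.1,0,-0.0109,-0.0207,0,0,0],[0.1,0,-0.0109,-0.0207,0,0,0],[0.1,0,-0.0109,-0.0207,0,0,0],[0.1,0,-0.0109,-0.0207,0,0,0]], "newtons": 60}}

```text
t: 0.93
tool_pos: [0.2687, 0.3512, 0.231]
orientation: [0.509, -0.491, -0.509, -0.49]
force: [0.0, -0.2, 0.4]
finger_gap: 0.0471
```

>>> {"name": "play_rows", "arguments": {"rows": [[0.1,0,-0.0109,-0.0207,0,0,0],[0.1,0,-0.0109,-0.0207,0,0,0],[0.1,0,-0.0109,-0.0207,0,0,0],[0.1,0,-0.0109,-0.0207,0,0,0],[0.1,0,-0.0109,-0.0207,0,0,0],[0.1,0,-0.0109,-0.0207,0,0,0],[0.1,0,-0.0109,-0.0207,0,0,0],[0.1,0,-0.0109,-0.0207,0,0,0],[0.1,0,-0.0109,-0.0207,0,0,0],[0.1,0,-0.0109,-0.0207,0,0,0]]}}

```text
t: 1.77
tool_pos: [0.3853, 0.1483, 0.2311]
orientation: [-0.509, 0.491, 0.509, 0.491]
force: [0.8, 0.5, 0.5]
finger_gap: 0.0468
```

>>> {"name": "play_rows", "arguments": {"rows": [[0.1,0,-0.0109,-0.0207,0,0,0],[0.1,0,-0.0109,-0.0207,0,0,0],[0.1,0,-0.0109,-0.0207,0,0,0],[0.1,0,-0.0109,-0.0207,0,0,0],[0.1,0,-0.0109,-0.0207,0,0,0],[0.1,0,-0.0109,-0.0207,0,0,0],[0.1,0,-0.0109,-0.0207,0,0,0],[0.1,0,-0.0109,-0.0207,0,0,0],[0.1,0,-0.0109,-0.0207,0,0,0],[0.1,0,-0.0109,-0.0207,0,0,0]]}}

```text
t: 2.6
tool_pos: [0.502, -0.0545, 0.231]
orientation: [-0.509, 0.491, 0.509, 0.491]
force: [0.3, 0.6, -0.4]
finger_gap: 0.0473
```

Run:
```python
from h import *
grab('scene','s1.png')
go(.5023,-.0524,.1,.037)
```

```text
t 2.65 q6 -0.15 pos [ 0.5035 -0.0572  0.2307] F [-3.3 -2.3 -1.9] gap 0.0467
turn [-0.0013 -0.0011 -0.0003] shift after [0.1307 0.001  0.0048]
```

View pics/s1.png

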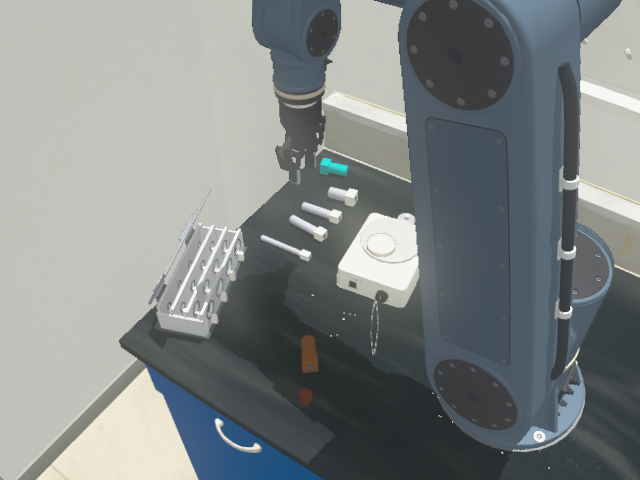

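Scene picture: the slim head is at about (305,256) px, medium heads at (322,235) and (336,216), wide head at (350,197). The gripper is above them and the cover is open. I'll go down, and check the head positions against this view.

>>> {"name": "play_rows", "arguments": {"rows": [[0.1,0.018,0,0.001,0,0,0],[0.1,0.018,0,0.001,0,0,0],[0.1,0.018,0,0,0,0,0],[0.1,0.018,0,0,0,0,0],[0.1,0.018,0,0,0,0,0],[0.1,0.018,0,0,0,0,0],[0.1,0.018,0,0,0,0,0],[0.1,0.018,0,0,0,0,0],[0.1,0.018,0,0,0,0,0],[0.1,0,0,0,0,0,0]]}}

```text
t: 3.48
tool_pos: [0.4994, -0.0511, 0.0662]
orientation: [-0.508, 0.492, 0.511, 0.49]
force: [-0.6, 0.3, -0.8]
finger_gap: 0.0473
```

Run:
```python
from h import *
d=load('scene')
for n,u,v,z in(('slim',305,256,.008),('medL',322,235,.011),('medR',336,216,.011),('wide',350,197,.015)): print(n,atz(d,u,v,z).round(4))
go(.5023,-.0524,.005,.037)
```

```text
slim [ 0.5015 -0.0533  0.008 ]
medL [ 0.5046 -0.1254  0.011 ]
medR [ 0.5119 -0.1956  0.011 ]
wide [ 0.5174 -0.2666  0.015 ]
t 3.48 q6 -0.14 pos [ 0.4994 -0.0511  0.0662] F [-0.6  0.3 -0.8] gap 0.0473
turn [ 0.0002  0.0007 -0.0049] shift after [ 0.0612 -0.0028 -0.0014]
```

>>> {"name": "play_rows", "arguments": {"rows": [[0.1,0.015,-0.003,-0.0014,0,0,0],[0.1,0.015,0,0,0,0,0],[0.1,0.015,0,0,0,0,0],[0.1,0.015,0,0,0,0,0],[0.1,0,0,0,0,0,0],[-1,0,0,0,0,0,0],[-1,0,0,0,0,0,0],[-1,0,0,0,0,0,0],[-1,0,0,0,0,0,0],[-1,0,0,0,0,0,0]]}}

```text
t: 4.32
tool_pos: [0.5055, -0.0527, 0.0107]
orientation: [0.51, -0.49, -0.509, -0.491]
force: [-2.0, 0.4, 7.5]
finger_gap: 0.0135
```

Run:
```python
from h import *
go(.5023,-.0524,.005,.037)
d=grab('top','t1.png');grab('scene','s2.png')
a=cv2.resize(d['img'][120:250,290:450],None,fx=3,fy=3);b=cv2.resize(load('scene')['img'][150:280,230:390],None,fx=3,fy=3)
cv2.imwrite('pics/c1.png',np.vstack([a,b])[:780])
```

```text
t 4.32 q6 -0.14 pos [ 0.5055 -0.0527  0.0107] F [-2.   0.4  7.5] gap 0.0135
turn [ 0.0002 -0.0003  0.0019] shift after [0.0057 0.0032 0.0004]
```

Run:
```python
from h import *
go(.5023,-.0524,.005,.037)
```

```text
t 4.42 q6 -0.14 pos [ 0.5055 -0.0527  0.0107] F [-2.6  0.4  7.8] gap 0.0137
turn [ 0.0002 -0.0003  0.0019] shift after [0.0057 0.0032 0.0004]
```

View pics/c1.png

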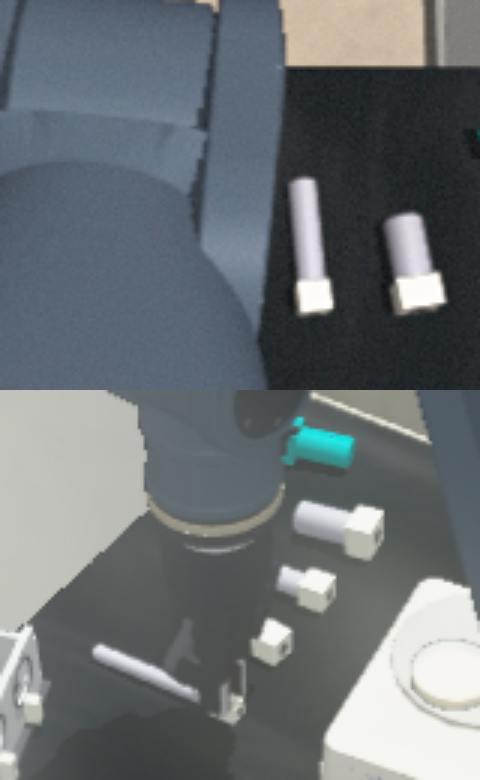

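>>> {"name": "play_rows", "arguments": {"rows": [[-1,-0.006,0,0,0,0,0],[-1,-0.006,0,0,0,0,0],[-1,-0.006,0,0,0,0,0],[-1,-0.012,0,0,0,0,0],[-1,-0.012,0,0,0,0,0],[-1,-0.012,0,0,0,0,0],[-1,-0.012,0,0,0,0,0],[-1,-0.012,0,0,0,0,0],[-1,0,0,0,0,0,0],[-1,0,0,0,0,0,0]]}}

```text
t: 5.25
tool_pos: [0.5053, -0.0527, 0.088]
orientation: [0.51, -0.49, -0.509, -0.491]
force: [-0.1, -0.2, -1.6]
finger_gap: 0.0136
```

Run:
```python
from h import *
go(.5023,-.0524,.085,.037)
grab('scene','s3.png')
b=cv2.resize(load('scene')['img'][150:280,230:390],None,fx=5,fy=4)
b=cv2.resize(load('scene')['img'][150:270,230:390],None,fx=5,fy=5)
cv2.imwrite('pics/c2.png',b)
```

```text
t 5.25 q6 -0.14 pos [ 0.5053 -0.0527  0.088 ] F [-0.1 -0.2 -1.6] gap 0.0136
turn [ 0.0002 -0.0003  0.0016] shift after [0.003  0.0029 0.0004]
```

View pics/c2.png

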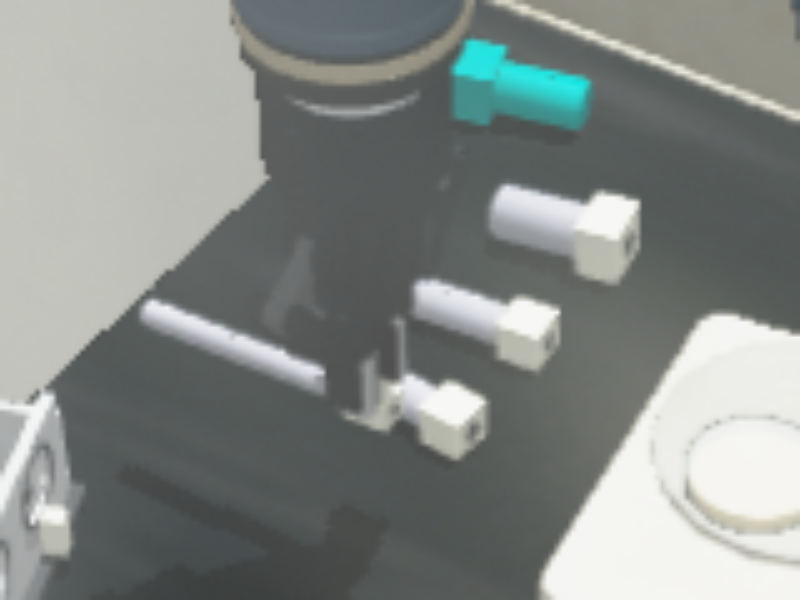

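Scene crop: the slim spindle hangs from the fingertips. Its nose is at (148,312) crop px and its rear head face at about (385,402). I'll estimate its pose in the hand.

Run:
```python
from h import *
d=load('scene')
u=lambda x,y:((x-2)/5+230,(y-2)/5+150)
for z in(.075,.08,.085,.09): print('nose',z,atz(d,*u(150,312),z).round(4))
for z in(.08,.085,.09): print('rear',z,atz(d,*u(387,402),z).round(4))
```

```text
nose 0.075 [ 0.6231 -0.0572  0.075 ]
nose 0.08 [ 0.6194 -0.053   0.08  ]
nose 0.085 [ 0.6157 -0.0489  0.085 ]
nose 0.09 [ 0.612  -0.0448  0.09  ]
rear 0.08 [ 0.5005 -0.0629  0.08  ]
rear 0.085 [ 0.4975 -0.0587  0.085 ]
rear 0.09 [ 0.4945 -0.0546  0.09  ]
```

```bash
cat >> h.py <<'E'
P=np.array([.63234,.13456,.36506])
def lane(n,rx,z):
    y=[0,.087,.029,-.029,-.087][n]; c,s=np.cos(P[2]),np.sin(P[2])
    return go(P[0]+c*rx-s*y,P[1]+s*rx+c*y,z,P[2])
E
python3 -c "
from h import *
lane(4,-.188,.042)"
```

```text
t 5.3 q6 -0.14 pos [ 0.5047 -0.0526  0.0873] F [-0.4 -0.4 -0.5] gap 0.0135
turn [-3.279e-01 -1.000e-04  4.000e-04] shift after [0.0453 0.002  0.0423]
```

>>> {"name": "play_rows", "arguments": {"rows": [[-1,0,0,0,-0.0656,0,0],[-1,0,0,0,-0.0656,0,0],[-1,0,0,0,-0.0656,0,0],[-1,0,0,0,-0.0656,0,0],[-1,0,0,0,-0.0656,0,0],[-1,0,0.001,0.0141,0,0,0],[-1,0,0.001,0.0141,0,0,0],[-1,0.01,0,0.0141,0,0,0],[-1,0,0,0,0,0,0],[-1,0,0,0,0,0,0]]}}

```text
t: 6.13
tool_pos: [0.4867, -0.0127, 0.0769]
orientation: [-0.582, 0.401, 0.583, 0.401]
force: [0.6, -0.7, 0.2]
finger_gap: 0.0133
```

Run:
```python
from h import *
lane(4,-.188,.042)
d=grab('top','t2.png');grab('scene','s4.png')
a=cv2.resize(d['img'][110:230,200:360],None,fx=3,fy=3);b=cv2.resize(load('scene')['img'][180:340,130:350],None,fx=3,fy=3)
o=np.zeros((840,660,3),np.uint8);o[:360,:480]=a;o[360:840]=b
cv2.imwrite('pics/c3.png',cv2.resize(o,(471,600)))
```

```text
t 6.13 q6 -0.39 pos [ 0.4867 -0.0127  0.0769] F [ 0.6 -0.7  0.2] gap 0.0133
turn [ 0.0006  0.0005 -0.0012] shift after [ 0.0349 -0.0006 -0.0014]
```

View pics/c3.png

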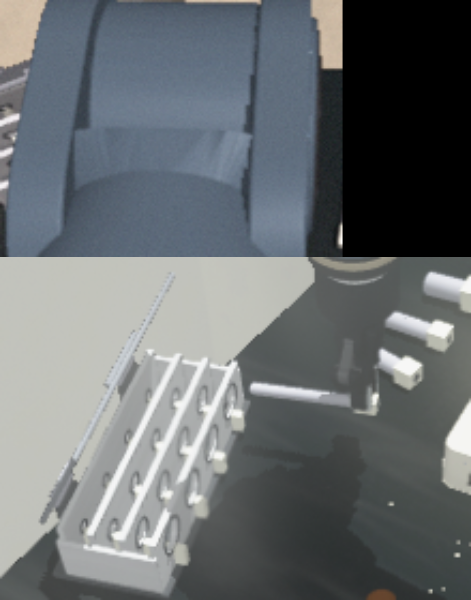

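Scene part: the slim spindle is level, its nose just in front of the lane 4 mouth. Now lower it and push it in.

>>> {"name": "play_rows", "arguments": {"rows": [[-1,0.006,0,-0.001,0,0,0],[-1,0.006,0,0,0,0,0],[-1,0.006,0,0,0,0,0],[-1,0.006,0,0,0,0,0],[-1,0.006,0,0,0,0,0],[-1,0.005,0,0,0,0,0],[-1,0,0,0,0,0,0],[-1,0,0,0,0,0,0],[-1,0,0,0,0,0,0],[-1,0,0,0,0,0,0]]}}

```text
t: 7.07
tool_pos: [0.4883, -0.0148, 0.0426]
orientation: [0.583, -0.401, -0.582, -0.401]
force: [-0.1, 0.1, 0.2]
finger_gap: 0.0137
```

Run:
```python
from h import *
lane(4,-.188,.042)
```

```text
t 7.07 q6 -0.4 pos [ 0.4883 -0.0148  0.0426] F [-0.1  0.1  0.2] gap 0.0137
turn [ 0.0001 -0.0002  0.0005] shift after [0.0006 0.0002 0.0011]
```

>>> {"name": "play_rows", "arguments": {"rows": [[-1,0,0,0.001,0,0,0],[-1,0,-0.008,0,0,0,0],[-1,0,-0.008,0,0,0,0],[-1,0,-0.008,0,0,0,0],[-1,0,-0.008,0,0,0,0],[-1,0,-0.008,0,0,0,0],[-1,0,-0.006,0,0,0,0],[-1,0,-0.006,0,0,0,0],[-1,0,-0.006,0,0,0,0],[-1,0,0,0,0,0,0]]}}

```text
t: 7.9
tool_pos: [0.5429, 0.0073, 0.0422]
orientation: [0.583, -0.401, -0.582, -0.401]
force: [0.0, 0.4, -0.6]
finger_gap: 0.0136
```

Run:
```python
from h import *
lane(4,-.073,.042)
grab('scene','s5.png')
cv2.imwrite('pics/c4.png',cv2.resize(load('scene')['img'][180:340,130:350],None,fx=3,fy=3))
```

```text
t 7.9 q6 -0.35 pos [0.5429 0.0073 0.0422] F [ 0.   0.4 -0.6] gap 0.0136
turn [ 0.0004 -0.0001  0.0004] shift after [ 0.0002 -0.056  -0.    ]
```

View pics/c4.png

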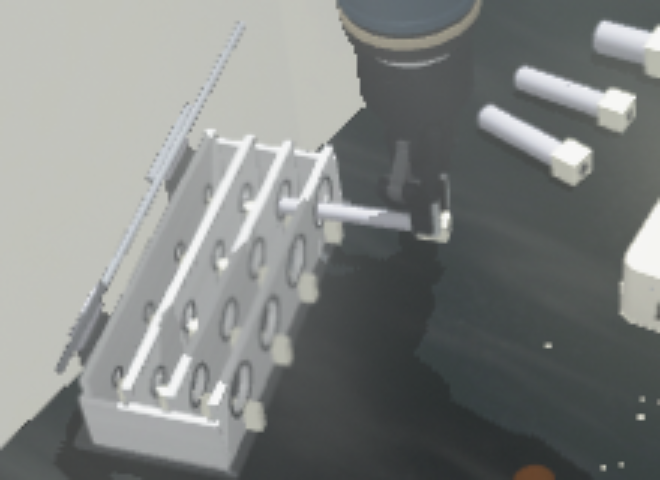

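Scene crop: the nose has cleared ring 1 at (325,205) crop px and is reaching ring 2, with no contact force. Continuing.

>>> {"name": "play_rows", "arguments": {"rows": [[-1,0,-0.006,0,0,0,0],[-1,0,-0.006,0,0,0,0],[-1,0,-0.006,0,0,0,0],[-1,0,-0.006,0,0,0,0],[-1,0,-0.006,0,0,0,0],[-1,0,-0.006,0,0,0,0],[-1,0,-0.005,0,0,0,0],[-1,0,-0.005,0,0,0,0],[-1,0,-0.004,0,0,0,0],[-1,0,0,0,0,0,0]]}}

```text
t: 8.78
tool_pos: [0.5893, 0.025, 0.0423]
orientation: [0.583, -0.401, -0.582, -0.401]
force: [-0.1, 0.9, -1.7]
finger_gap: 0.0135
```

Run:
```python
from h import *
lane(4,-.073,.042)
```

```text
t 8.78 q6 -0.32 pos [0.5893 0.025  0.0423] F [-0.1  0.9 -1.7] gap 0.0135
turn [ 0.0003 -0.0001  0.0004] shift after [ 0.0003 -0.0063 -0.    ]
```

Now slow steps until it makes contact.

>>> {"name": "play_rows", "arguments": {"rows": [[-1,0,-0.002,0,0,0,0],[-1,0,-0.002,0,0,0,0],[-1,0,-0.002,0,0,0,0],[-1,0,-0.001,0,0,0,0],[-1,0,-0.001,0,0,0,0],[-1,0,-0.001,0,0,0,0],[-1,0,-0.001,0,0,0,0],[-1,0,0,0,0,0,0],[-1,0,0,0,0,0,0],[-1,0,0,0,0,0,0]]}}

```text
t: 9.62
tool_pos: [0.595, 0.0275, 0.0412]
orientation: [-0.581, 0.403, 0.584, 0.399]
force: [-13.9, -5.6, 0.2]
finger_gap: 0.0136
```

Run:
```python
from h import *
lane(4,-.073,.042)
```

```text
t 9.62 q6 -0.32 pos [0.595  0.0275 0.0412] F [-13.9  -5.6   0.2] gap 0.0136
turn [-0.0004  0.0006 -0.0057] shift after [-0.0008 -0.0001 -0.0003]
```

The contact force is 15 N with the TCP at rack x = -73 mm, exactly as predicted for home. Lower a little, release and lift.

>>> {"name": "play_rows", "arguments": {"rows": [[-1,0.001,0,0,0,0,0],[-1,0.001,0.001,0,0,0,0],[-0.2,0,0,0,0,0,0],[-0.2,0,0,0,0,0,0],[-0.2,0,0,0,0,0,0],[-0.2,0,0,0,0,0,0],[-0.2,-0.01,0,0,0,0,0],[-0.2,-0.02,0,0,0,0,0],[-0.2,-0.02,0,0,0,0,0],[-0.2,-0.03,0,0,0,0,0]]}}

```text
t: 10.45
tool_pos: [0.5961, 0.028, 0.1205]
orientation: [-0.582, 0.401, 0.583, 0.4]
force: [0.9, -0.3, -1.0]
finger_gap: 0.0342
```

Run:
```python
from h import *
go(.5082,-.1233,.15,-.096)
grab('scene','s6.png')
cv2.imwrite('pics/c5.png',cv2.resize(load('scene')['img'][150:320,130:390],None,fx=3,fy=3))
```

```text
t 10.45 q6 -0.32 pos [0.5961 0.028  0.1205] F [ 0.9 -0.3 -1. ] gap 0.0342
turn [ 4.613e-01  2.000e-04 -2.200e-03] shift after [-0.0295  0.073  -0.159 ]
```

View pics/c5.png

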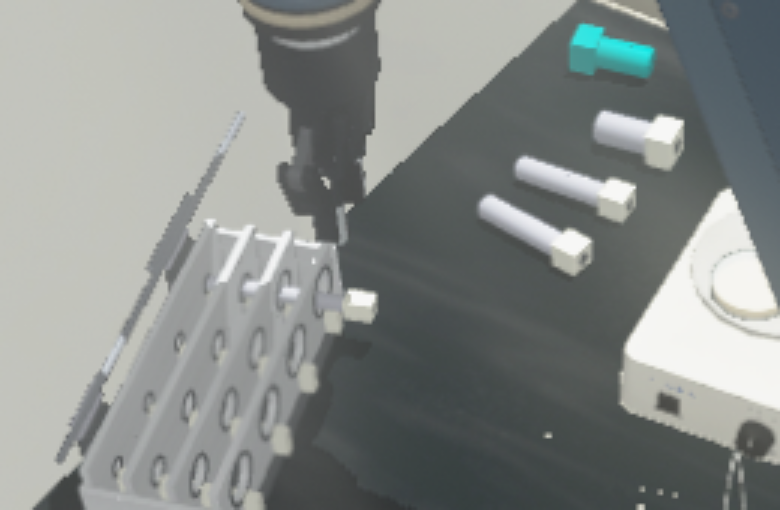

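Scene crop: the slim spindle lies in lane 4 with its head at (360,305) crop px. The other three have not moved. Next is the left medium, for lane 3.

>>> {"name": "play_rows", "arguments": {"rows": [[0.1,-0.01,0,0,0.0923,0,0],[0.1,-0.01,0,0,0.0923,0,0],[0.1,-0.01,0,0,0.0923,0,0],[0.1,0,0,0,0.0923,0,0],[0.1,0,0,0,0.0923,0,0],[0.1,0,0.0146,-0.0318,0,0,0],[0.1,0,0.0146,-0.0318,0,0,0],[0.1,0,0.0146,-0.0318,0,0,0],[0.1,0,0.0146,-0.0318,0,0,0],[0.1,0,0.0146,-0.0318,0,0,0]]}}

```text
t: 11.33
tool_pos: [0.5083, -0.1244, 0.1512]
orientation: [-0.476, 0.523, 0.475, 0.524]
force: [0.4, -1.1, 0.2]
finger_gap: 0.0468
```

>>> {"name": "play_rows", "arguments": {"rows": [[0.1,0,0,0,0,0,0],[0.1,0.015,0,0,0,0,0],[0.1,0.015,0,0,0,0,0],[0.1,0.015,0,0,0,0,0],[0.1,0.015,0,0,0,0,0],[0.1,0.015,0,0,0,0,0],[0.1,0.015,0,0,0,0,0],[0.1,0,0,0,0,0,0],[0.1,0,0,0,0,0,0],[0.1,0,0,0,0,0,0]]}}

```text
t: 12.17
tool_pos: [0.5097, -0.1234, 0.0615]
orientation: [-0.476, 0.523, 0.475, 0.524]
force: [0.5, -0.2, -0.2]
finger_gap: 0.0471
```

Run:
```python
from h import *
go(.5082,-.1233,.012,-.096)
```

```text
t 12.17 q6 -0.14 pos [ 0.5097 -0.1234  0.0615] F [ 0.5 -0.2 -0.2] gap 0.0471
turn [-0.0002 -0.0001  0.0013] shift after [ 0.0495  0.0015 -0.0001]
```

>>> {"name": "play_rows", "arguments": {"rows": [[0.1,0.0125,0.001,0,0,0,0],[0.1,0.0125,0,0,0,0,0],[0.1,0.0125,0,0,0,0,0],[0.1,0.012,0,0,0,0,0],[0.1,0,0,0,0,0,0],[-1,0,0,0,0,0,0],[-1,0,0,0,0,0,0],[-1,0,0,0,0,0,0],[-1,0,0,0,0,0,0],[-1,0,0,0,0,0,0]]}}

```text
t: 13.0
tool_pos: [0.5089, -0.1234, 0.0123]
orientation: [-0.476, 0.523, 0.475, 0.524]
force: [-2.1, 0.9, 5.8]
finger_gap: 0.0208
```

Run:
```python
from h import *
go(.5082,-.1233,.012,-.096)
```

```text
t 13.0 q6 -0.14 pos [ 0.5089 -0.1234  0.0123] F [-2.1  0.9  5.8] gap 0.0208
turn [-0.0003 -0.0003  0.002 ] shift after [0.0003 0.0007 0.    ]
```

>>> {"name": "play_rows", "arguments": {"rows": [[-1,-0.006,0,0,0,0,0],[-1,-0.012,0,0,0,0,0],[-1,-0.012,0,0,0,0,0],[-1,-0.015,0,0,0,0,0],[-1,-0.015,0,0,0,0,0],[-1,-0.015,0,0,0,0,0],[-1,-0.015,0,0,0,0,0],[-1,-0.015,0,0,0,0,0],[-1,0,0,0,0,0,0],[-1,0,0,0,0,0,0]]}}

```text
t: 13.83
tool_pos: [0.5087, -0.1234, 0.1169]
orientation: [-0.476, 0.523, 0.475, 0.524]
force: [-0.1, 0.2, -1.8]
finger_gap: 0.0206
```

Run:
```python
from h import *
lane(3,-.160,.042)
d=grab('scene','s7.png')
# white-ish blobs
h=cv2.cvtColor(d['img'],cv2.COLOR_BGR2HSV); m=((h[...,2]>150)&(h[...,1]<60)).astype(np.uint8); m[:150]=0;m[260:]=0;m[:,:240]=0;m[:,370:]=0
n,l,s,c=cv2.connectedComponentsWithStats(m)
for i in range(1,n):
    if s[i,4]>20: print(s[i],c[i].round(1))
```

```text
t 13.83 q6 -0.14 pos [ 0.5087 -0.1234  0.1169] F [-0.1  0.2 -1.8] gap 0.0206
turn [-0.4614 -0.0008  0.002 ] shift after [ 0.0749 -0.0476  0.1678]
[ 240  150   71   76 3138] [266.3 176.6]
[343 154  27  13  65] [356.3 159.9]
[329 187  29  20 352] [344.4 195. ]
[302 193  40  31 427] [323.2 210. ]
[341 214  29  46 678] [359.8 243.9]
[240 228  15  32 200] [245.3 249. ]
```

>>> {"name": "play_rows", "arguments": {"rows": [[-1,0,0,0,-0.0923,0,0],[-1,0,0,0,-0.0923,0,0],[-1,0,0,0,-0.0923,0,0],[-1,0,0,0,-0.0923,0,0],[-1,0,0,0,-0.0923,0,0],[-1,0,-0.0092,0.0336,0,0,0],[-1,0,-0.0092,0.0336,0,0,0],[-1,0,-0.0092,0.0336,0,0,0],[-1,0,-0.0092,0.0336,0,0,0],[-1,0,-0.0092,0.0336,0,0,0]]}}

```text
t: 14.72
tool_pos: [0.49, 0.0516, 0.115]
orientation: [-0.582, 0.401, 0.583, 0.401]
force: [0.5, 0.2, -1.3]
finger_gap: 0.0205
```

>>> {"name": "play_rows", "arguments": {"rows": [[-1,0,0,0,0,0,0],[-1,0.01,0,0,0,0,0],[-1,0.01,0,0,0,0,0],[-1,0.01,0,0,0,0,0],[-1,0.01,0,0,0,0,0],[-1,0.01,0,0,0,0,0],[-1,0.01,0,0,0,0,0],[-1,0,0,0,0,0,0],[-1,0,0,0,0,0,0],[-1,0,0,0,0,0,0]]}}

```text
t: 15.55
tool_pos: [0.4913, 0.0501, 0.0561]
orientation: [0.583, -0.401, -0.582, -0.401]
force: [0.9, 0.2, -0.6]
finger_gap: 0.0209
```

Run:
```python
from h import *
lane(3,-.162,.0435)
```

```text
t 15.55 q6 -0.26 pos [0.4913 0.0501 0.0561] F [ 0.9  0.2 -0.6] gap 0.0209
turn [-0.0001 -0.0001  0.0003] shift after [ 0.0126  0.0001 -0.0004]
```

>>> {"name": "play_rows", "arguments": {"rows": [[-1,0.006,0,0,0,0,0],[-1,0.0065,0,0,0,0,0],[-1,0,0,0,0,0,0],[-1,0,0,0,0,0,0],[-1,0,-0.007,0,0,0,0],[-1,0,-0.007,0,0,0,0],[-1,0,-0.007,0,0,0,0],[-1,0,-0.007,0,0,0,0],[-1,0,-0.007,0,0,0,0],[-1,0,-0.005,0,0,0,0]]}}

```text
t: 16.38
tool_pos: [0.5294, 0.0648, 0.0433]
orientation: [0.583, -0.401, -0.582, -0.401]
force: [0.8, -0.0, -0.9]
finger_gap: 0.0209
```

Run:
```python
from h import *
lane(3,-.0765,.0435)
```

```text
t 16.38 q6 -0.24 pos [0.5294 0.0648 0.0433] F [ 0.8 -0.  -0.9] gap 0.0209
turn [ 0.0003 -0.      0.0003] shift after [-0.0002 -0.0445 -0.0006]
```

>>> {"name": "play_rows", "arguments": {"rows": [[-1,0,-0.006,0,0,0,0],[-1,0,-0.006,0,0,0,0],[-1,0,-0.006,0,0,0,0],[-1,0,-0.006,0,0,0,0],[-1,0,-0.005,0,0,0,0],[-1,0,-0.004,0,0,0,0],[-1,0,-0.003,0,0,0,0],[-1,0,-0.002,0,0,0,0],[-1,0,0,0,0,0,0],[-1,0,0,0,0,0,0]]}}

```text
t: 17.22
tool_pos: [0.5638, 0.078, 0.0432]
orientation: [-0.582, 0.401, 0.583, 0.401]
force: [-0.3, 0.4, -0.4]
finger_gap: 0.0206
```

Run:
```python
from h import *
lane(3,-.0765,.0435)
```

```text
t 17.22 q6 -0.23 pos [0.5638 0.078  0.0432] F [-0.3  0.4 -0.4] gap 0.0206
turn [ 0.0001  0.     -0.0002] shift after [-0.0003 -0.0078 -0.0006]
```

>>> {"name": "play_rows", "arguments": {"rows": [[-1,0,-0.001,0,0,0,0],[-1,0,-0.001,0,0,0,0],[-1,0,-0.001,0,0,0,0],[-1,0,-0.001,0,0,0,0],[-1,0,-0.001,0,0,0,0],[-1,0,-0.001,0,0,0,0],[-1,0,-0.001,0,0,0,0],[-1,0,-0.001,0,0,0,0],[-1,0,0,0,0,0,0],[-1,0,0,0,0,0,0]]}}

```text
t: 18.05
tool_pos: [0.5706, 0.0806, 0.043]
orientation: [-0.582, 0.401, 0.583, 0.4]
force: [-5.2, -1.9, -1.2]
finger_gap: 0.0205
```

Run:
```python
from h import *
lane(3,-.0765,.0435)
```

```text
t 18.05 q6 -0.22 pos [0.5706 0.0806 0.043 ] F [-5.2 -1.9 -1.2] gap 0.0205
turn [ 0.      0.0001 -0.0016] shift after [-0.0005 -0.0004 -0.0007]
```

Contact again right at the predicted home. Release, lift, then go to the right medium for lane 2.

>>> {"name": "play_rows", "arguments": {"rows": [[-1,0.001,-0.001,0,0,0,0],[-1,0.001,0,0,0,0,0],[-0.06,0,0,0,0,0,0],[-0.06,0,0,0,0,0,0],[-0.06,0,0,0,0,0,0],[-0.06,0,0,0,0,0,0],[-0.06,-0.01,0,0,0,0,0],[-0.06,-0.025,0,0,0,0,0],[-0.06,-0.03,0,0,0,0,0],[-0.06,-0.03,0,0,0,0,0]]}}

```text
t: 18.88
tool_pos: [0.5719, 0.0812, 0.1381]
orientation: [-0.582, 0.401, 0.583, 0.401]
force: [0.7, 0.0, -0.9]
finger_gap: 0.0401
```

Run:
```python
from h import *
go(.5115,-.1896,.14,.078)
d=grab('scene','s8.png')
h=cv2.cvtColor(d['img'],cv2.COLOR_BGR2HSV); m=((h[...,2]>195)&(h[...,1]<60)).astype(np.uint8); m[:150]=0;m[290:]=0;m[:,:240]=0;m[:,370:]=0
n,l,s,c=cv2.connectedComponentsWithStats(m)
for i in range(1,n):
    if s[i,4]>20: print(s[i],c[i].round(1))
```

```text
t 18.88 q6 -0.22 pos [0.5719 0.0812 0.1381] F [ 0.7  0.  -0.9] gap 0.0401
turn [ 0.2872  0.     -0.0004] shift after [-0.0019  0.0813 -0.2653]
[329 150  41  16  64] [349.6 157.3]
[329 187  29  11 187] [343.4 191.9]
[302 202  40  16 213] [322.4 209.9]
[ 338  215   32   65 1099] [358.2 253.7]
[240 247  15   6  64] [247.3 249.3]
[240 263   7  10  53] [242.5 267.3]
```

>>> {"name": "play_rows", "arguments": {"rows": [[0.1,-0.01,0,0,0.0718,0,0],[0.1,0,0,0,0.0718,0,0],[0.1,0,0,0,0.0718,0,0],[0.1,0,0,0,0.0718,0,0],[0.1,0,0.0102,-0.0332,0,0,0],[0.1,0,0.0102,-0.0332,0,0,0],[0.1,0,0.0102,-0.0332,0,0,0],[0.1,0,0.0102,-0.0332,0,0,0],[0.1,0,0.0102,-0.0332,0,0,0],[0.1,0,0.0102,-0.0332,0,0,0]]}}

```text
t: 19.77
tool_pos: [0.5264, -0.1237, 0.1472]
orientation: [0.52, -0.48, -0.519, -0.48]
force: [-0.0, -1.3, 0.1]
finger_gap: 0.0472
```

>>> {"name": "play_rows", "arguments": {"rows": [[0.1,0,0.0102,-0.0332,0,0,0],[0.1,0,0.0102,-0.0332,0,0,0],[0.1,0,0,0,0,0,0],[0.1,0.018,0,0,0,0,0],[0.1,0.018,0,0,0,0,0],[0.1,0.018,0,0,0,0,0],[0.1,0.018,0,0,0,0,0],[0.1,0.014,0,0,0,0,0],[0.1,0,0,0,0,0,0],[0.1,0,0,0,0,0,0]]}}

```text
t: 20.6
tool_pos: [0.5115, -0.1898, 0.0606]
orientation: [-0.519, 0.48, 0.519, 0.48]
force: [-0.3, -0.7, -0.0]
finger_gap: 0.047
```

Run:
```python
from h import *
go(.5115,-.1896,.012,.078)
```

```text
t 20.6 q6 -0.43 pos [ 0.5115 -0.1898  0.0606] F [-0.3 -0.7 -0. ] gap 0.047
turn [ 0.      0.0003 -0.0005] shift after [ 0.0486 -0.0001  0.0002]
```

>>> {"name": "play_rows", "arguments": {"rows": [[0.1,0.0125,0,0,0,0,0],[0.1,0.0125,0,0,0,0,0],[0.1,0.012,0,0,0,0,0],[0.1,0.0115,0,0,0,0,0],[0.1,0,0,0,0,0,0],[-1,0,0,0,0,0,0],[-1,0,0,0,0,0,0],[-1,0,0,0,0,0,0],[-1,0,0,0,0,0,0],[-1,0,0,0,0,0,0]]}}

```text
t: 21.43
tool_pos: [0.5125, -0.1902, 0.0134]
orientation: [0.52, -0.48, -0.518, -0.48]
force: [-2.1, -0.0, 7.4]
finger_gap: 0.0204
```

>>> {"name": "play_rows", "arguments": {"rows": [[-1,-0.006,0,0,0,0,0],[-1,-0.012,0,0,0,0,0],[-1,-0.012,0,0,0,0,0],[-1,-0.015,0,0,0,0,0],[-1,-0.015,0,0,0,0,0],[-1,-0.015,0,0,0,0,0],[-1,-0.015,0,0,0,0,0],[-1,-0.015,0,0,0,0,0],[-1,0,0,0,0,0,0],[-1,0,0,0,0,0,0]]}}

```text
t: 22.27
tool_pos: [0.5122, -0.1901, 0.1179]
orientation: [0.52, -0.48, -0.518, -0.48]
force: [-0.9, -0.0, -1.8]
finger_gap: 0.0207
```

Run:
```python
from h import *
lane(2,-.163,.0435)
```

```text
t 22.27 q6 -0.43 pos [ 0.5122 -0.1901  0.1179] F [-0.9 -0.  -1.8] gap 0.0207
turn [-0.287  -0.0012  0.0018] shift after [ 0.0744 -0.0651  0.2894]
```

>>> {"name": "play_rows", "arguments": {"rows": [[-1,0,0,0,-0.0718,0,0],[-1,0,0,0,-0.0718,0,0],[-1,0,0,0,-0.0718,0,0],[-1,0,0,0,-0.0718,0,0],[-1,0,-0.0072,0.0322,0,0,0],[-1,0,-0.0072,0.0322,0,0,0],[-1,0,-0.0072,0.0322,0,0,0],[-1,0,-0.0072,0.0322,0,0,0],[-1,0,-0.0072,0.0322,0,0,0],[-1,0,-0.0072,0.0322,0,0,0]]}}

```text
t: 23.1
tool_pos: [0.482, 0.0074, 0.1161]
orientation: [-0.582, 0.401, 0.583, 0.401]
force: [0.5, -0.5, -1.1]
finger_gap: 0.0206
```

>>> {"name": "play_rows", "arguments": {"rows": [[-1,0,-0.0072,0.0322,0,0,0],[-1,0,-0.0072,0.0322,0,0,0],[-1,0,-0.0072,0.0322,0,0,0],[-1,0,0,0,0,0,0],[-1,0.012,0,0,0,0,0],[-1,0.012,0,0,0,0,0],[-1,0.012,0,0,0,0,0],[-1,0.012,0,0,0,0,0],[-1,0.012,0,0,0,0,0],[-1,0,0,0,0,0,0]]}}

```text
t: 23.93
tool_pos: [0.4668, 0.1035, 0.0543]
orientation: [-0.582, 0.402, 0.583, 0.4]
force: [-0.5, -0.7, -2.0]
finger_gap: 0.0208
```

Run:
```python
from h import *
lane(2,-.163,.0445)
```

```text
t 23.93 q6 -0.15 pos [0.4668 0.1035 0.0543] F [-0.5 -0.7 -2. ] gap 0.0208
turn [ 0.0002  0.0006 -0.004 ] shift after [ 0.0098 -0.0027 -0.0011]
```

>>> {"name": "play_rows", "arguments": {"rows": [[-1,0.004,0,-0.001,0,0,0],[-1,0.004,0,0,0,0,0],[-1,0.002,0,0,0,0,0],[-1,0,0,0,0,0,0],[-1,0,0,0,0,0,0],[-1,0,0,0,0,0,0],[-1,0,0,0,0,0,0],[-1,0,0,0,0,0,0],[-1,0,0,0,0,0,0],[-1,0,0,0,0,0,0]]}}

```text
t: 24.77
tool_pos: [0.469, 0.103, 0.0469]
orientation: [0.583, -0.401, -0.582, -0.401]
force: [-0.1, 0.9, -1.6]
finger_gap: 0.0208
```

Run:
```python
from h import *
lane(2,-.0765,.0445)
```

```text
t 24.77 q6 -0.15 pos [0.469  0.103  0.0469] F [-0.1  0.9 -1.6] gap 0.0208
turn [ 0.0002 -0.      0.0001] shift after [ 0.0024 -0.0873  0.0002]
```

>>> {"name": "play_rows", "arguments": {"rows": [[-1,0.0024,0,0,0,0,0],[-1,0,-0.004,0,0,0,0],[-1,0,-0.006,0,0,0,0],[-1,0,-0.006,0,0,0,0],[-1,0,-0.006,0,0,0,0],[-1,0,-0.006,0,0,0,0],[-1,0,-0.006,0,0,0,0],[-1,0,-0.006,0,0,0,0],[-1,0,-0.005,0,0,0,0],[-1,0,0,0,0,0,0]]}}

```text
t: 25.6
tool_pos: [0.512, 0.1194, 0.0444]
orientation: [0.583, -0.401, -0.582, -0.401]
force: [0.1, 0.5, -1.2]
finger_gap: 0.0208
```

Run:
```python
from h import *
lane(2,-.0765,.0445)
```

```text
t 25.6 q6 -0.14 pos [0.512  0.1194 0.0444] F [ 0.1  0.5 -1.2] gap 0.0208
turn [ 0.0002 -0.0001  0.0004] shift after [-0.0001 -0.0413  0.0002]
```

>>> {"name": "play_rows", "arguments": {"rows": [[-1,0,-0.005,0,0,0,0],[-1,0,-0.005,0,0,0,0],[-1,0,-0.005,0,0,0,0],[-1,0,-0.005,0,0,0,0],[-1,0,-0.005,0,0,0,0],[-1,0,-0.004,0,0,0,0],[-1,0,-0.003,0,0,0,0],[-1,0,-0.002,0,0,0,0],[-1,0,0,0,0,0,0],[-1,0,0,0,0,0,0]]}}

```text
t: 26.43
tool_pos: [0.5427, 0.1312, 0.0443]
orientation: [-0.582, 0.401, 0.583, 0.401]
force: [-0.3, 0.1, -0.8]
finger_gap: 0.0206
```

Run:
```python
from h import *
lane(2,-.0765,.0445)
```

```text
t 26.43 q6 -0.13 pos [0.5427 0.1312 0.0443] F [-0.3  0.1 -0.8] gap 0.0206
turn [ 0.0002  0.     -0.0003] shift after [-0.0002 -0.0084  0.0001]
```

>>> {"name": "play_rows", "arguments": {"rows": [[-1,0,-0.001,0,0,0,0],[-1,0,-0.001,0,0,0,0],[-1,0,-0.001,0,0,0,0],[-1,0,-0.001,0,0,0,0],[-1,0,-0.001,0,0,0,0],[-1,0,-0.001,0,0,0,0],[-1,0,-0.001,0,0,0,0],[-1,0,-0.001,0,0,0,0],[-1,0,-0.001,0,0,0,0],[-1,0,-0.001,0,0,0,0]]}}

```text
t: 27.27
tool_pos: [0.551, 0.1344, 0.0439]
orientation: [-0.582, 0.402, 0.583, 0.4]
force: [-10.1, -3.5, -0.5]
finger_gap: 0.0204
```

Run:
```python
from h import *
lane(2,-.0765,.0445)
```

```text
t 27.27 q6 -0.13 pos [0.551  0.1344 0.0439] F [-10.1  -3.5  -0.5] gap 0.0204
turn [ 0.      0.     -0.0025] shift after [-0.0006  0.0005  0.0001]
```

Contact with about 10 N at home. Release, lift, and go for the wide one.

>>> {"name": "play_rows", "arguments": {"rows": [[-1,0.001,0,0,0,0,0],[-1,0.001,0,0,0,0,0],[-0.06,0,0,0,0,0,0],[-0.06,0,0,0,0,0,0],[-0.06,0,0,0,0,0,0],[-0.06,0,0,0,0,0,0],[-0.06,-0.01,0,0,0,0,0],[-0.06,-0.025,0,0,0,0,0],[-0.06,-0.03,0,0,0,0,0],[-0.06,-0.04,0,0,0,0,0]]}}

```text
t: 28.1
tool_pos: [0.5509, 0.1345, 0.1477]
orientation: [-0.582, 0.402, 0.583, 0.4]
force: [1.6, 0.1, -0.5]
finger_gap: 0.0402
```

Run:
```python
from h import *
go(.514,-.2627,.15,.117)
d=grab('scene','s9.png')
cv2.imwrite('pics/c6.png',cv2.resize(d['img'][150:320,130:390],None,fx=3,fy=3))
```

```text
t 28.1 q6 -0.13 pos [0.5509 0.1345 0.1477] F [ 1.6  0.1 -0.5] gap 0.0402
turn [ 0.2483  0.     -0.0029] shift after [-0.0023  0.083  -0.3902]
```

View pics/c6.png

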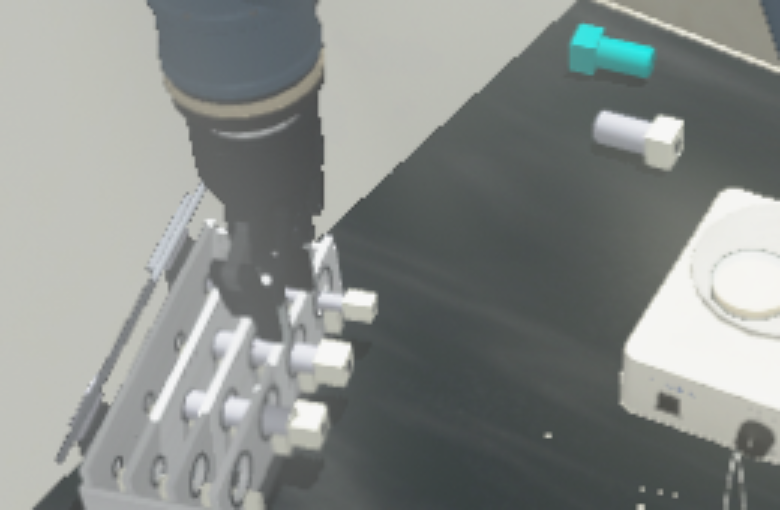

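Scene crop: slim, medium and medium heads are seated at (360,305), (335,362) and (308,425) crop px. The wide one has not moved at (664,141). Moving to it.

>>> {"name": "play_rows", "arguments": {"rows": [[0.4,0,0,0,0.0621,0,0],[0.4,0,0,0,0.0621,0,0],[0.4,0,0,0,0.0621,0,0],[0.4,0,0,0,0.0621,0,0],[0.4,0,0.0075,-0.0355,0,0,0],[0.4,0,0.0075,-0.0355,0,0,0],[0.4,0,0.0075,-0.0355,0,0,0],[0.4,0,0.0075,-0.0355,0,0,0],[0.4,0,0.0075,-0.0355,0,0,0],[0.4,0,0.0075,-0.0355,0,0,0]]}}

```text
t: 28.98
tool_pos: [0.5321, -0.0837, 0.1483]
orientation: [0.529, -0.47, -0.528, -0.47]
force: [1.4, -0.5, 0.8]
finger_gap: 0.0599
```

>>> {"name": "play_rows", "arguments": {"rows": [[0.4,0,0.0075,-0.0355,0,0,0],[0.4,0,0.0075,-0.0355,0,0,0],[0.4,0,0.0075,-0.0355,0,0,0],[0.4,0,0.0075,-0.0355,0,0,0],[0.4,0,0.008,-0.0355,0,0,0],[0.4,0,0,0,0,0,0],[0.4,0.018,0,0,0,0,0],[0.4,0.018,0,0,0,0,0],[0.4,0.018,0,0,0,0,0],[0.4,0.018,0,0,0,0,0]]}}

```text
t: 29.82
tool_pos: [0.5155, -0.263, 0.0754]
orientation: [0.529, -0.47, -0.528, -0.47]
force: [-0.3, 0.3, -0.1]
finger_gap: 0.0599
```

Run:
```python
from h import *
go(.514,-.2627,.014,.117)
```

```text
t 29.82 q6 -0.59 pos [ 0.5155 -0.263   0.0754] F [-0.3  0.3 -0.1] gap 0.0599
turn [-0.0005 -0.0006  0.0009] shift after [0.0614 0.0014 0.0004]
```

>>> {"name": "play_rows", "arguments": {"rows": [[0.4,0.0155,0.001,0,0,0,0],[0.4,0.015,0,0,0,0,0],[0.4,0.015,0,0,0,0,0],[0.4,0.014,0,0,0,0,0],[0.4,0,0,0,0,0,0],[-1,0,0,0,0,0,0],[-1,0,0,0,0,0,0],[-1,0,0,0,0,0,0],[-1,0,0,0,0,0,0],[-1,0,0,0,0,0,0]]}}

```text
t: 30.65
tool_pos: [0.5149, -0.2632, 0.0175]
orientation: [0.529, -0.47, -0.528, -0.47]
force: [-1.8, 1.0, 6.6]
finger_gap: 0.0283
```

>>> {"name": "play_rows", "arguments": {"rows": [[-1,-0.006,0,0,0,0,0],[-1,-0.012,0,0,0,0,0],[-1,-0.012,0,0,0,0,0],[-1,-0.015,0,0,0,0,0],[-1,-0.015,0,0,0,0,0],[-1,-0.015,0,0,0,0,0],[-1,-0.02,0,0,0,0,0],[-1,-0.02,0,0,0,0,0],[-1,0,0,0,0,0,0],[-1,0,0,0,0,0,0]]}}

```text
t: 31.48
tool_pos: [0.515, -0.2633, 0.1326]
orientation: [0.529, -0.47, -0.527, -0.47]
force: [-0.1, 0.8, -1.7]
finger_gap: 0.0283
```

Run:
```python
from h import *
lane(1,-.133,.046)
```

```text
t 31.48 q6 -0.59 pos [ 0.515  -0.2633  0.1326] F [-0.1  0.8 -1.7] gap 0.0283
turn [-0.2482 -0.002   0.0022] shift after [ 0.0866 -0.1186  0.4168]
```

>>> {"name": "play_rows", "arguments": {"rows": [[-1,0,0,0,-0.062,0,0],[-1,0,0,0,-0.062,0,0],[-1,0,0,0,-0.062,0,0],[-1,0,0,0,-0.062,0,0],[-1,0,-0.0099,0.0347,0,0,0],[-1,0,-0.0099,0.0347,0,0,0],[-1,0,-0.0099,0.0347,0,0,0],[-1,0,-0.0099,0.0347,0,0,0],[-1,0,-0.0099,0.0347,0,0,0],[-1,0,-0.0099,0.0347,0,0,0]]}}

```text
t: 32.32
tool_pos: [0.4945, -0.0456, 0.1304]
orientation: [-0.582, 0.401, 0.583, 0.401]
force: [1.5, -0.3, -1.0]
finger_gap: 0.0284
```

>>> {"name": "play_rows", "arguments": {"rows": [[-1,0,-0.0099,0.0347,0,0,0],[-1,0,-0.0099,0.0347,0,0,0],[-1,0,-0.0099,0.0347,0,0,0],[-1,0,-0.0099,0.0347,0,0,0],[-1,0,-0.0099,0.0347,0,0,0],[-1,0,-0.0099,0.0347,0,0,0],[-1,0,0,0,0,0,0],[-1,0.02,0,0,0,0,0],[-1,0.02,0,0,0,0,0],[-1,0.02,0,0,0,0,0]]}}

```text
t: 33.15
tool_pos: [0.4762, 0.1687, 0.0698]
orientation: [-0.583, 0.401, 0.583, 0.401]
force: [-0.1, 0.2, -1.3]
finger_gap: 0.0284
```

>>> {"name": "play_rows", "arguments": {"rows": [[-1,0.01,0,0,0,0,0],[-1,0,0,0,0,0,0],[-1,0,0,0,0,0,0],[-1,0,0,0,0,0,0],[-1,0,0,0,0,0,0],[-1,0,0,0,0,0,0],[-1,0,0,0,0,0,0],[-1,0,0,0,0,0,0],[-1,0,0,0,0,0,0],[-1,0,0,0,0,0,0]]}}

```text
t: 33.98
tool_pos: [0.4767, 0.1685, 0.061]
orientation: [0.582, -0.401, -0.582, -0.401]
force: [0.3, -0.3, -1.0]
finger_gap: 0.0281
```

Run:
```python
from h import *
lane(1,-.133,.0485)
```

```text
t 33.98 q6 -0.02 pos [0.4767 0.1685 0.061 ] F [ 0.3 -0.3 -1. ] gap 0.0281
turn [-0.0003 -0.      0.0001] shift after [ 0.0125 -0.0003 -0.0003]
```

>>> {"name": "play_rows", "arguments": {"rows": [[-1,0.006,0,0,0,0,0],[-1,0.0065,0,0,0,0,0],[-1,0,0,0,0,0,0],[-1,0,0,0,0,0,0],[-1,0,-0.005,0,0,0,0],[-1,0,-0.005,0,0,0,0],[-1,0,-0.005,0,0,0,0],[-1,0,-0.004,0,0,0,0],[-1,0,0,0,0,0,0],[-1,0,0,0,0,0,0]]}}

```text
t: 34.82
tool_pos: [0.4946, 0.1754, 0.0483]
orientation: [-0.582, 0.401, 0.582, 0.401]
force: [-0.5, -0.3, -0.5]
finger_gap: 0.0286
```

Run:
```python
from h import *
lane(1,-.076,.0485)
```

```text
t 34.82 q6 -0.02 pos [0.4946 0.1754 0.0483] F [-0.5 -0.3 -0.5] gap 0.0286
turn [-0.0003  0.     -0.    ] shift after [-0.0002 -0.0381 -0.0003]
```

>>> {"name": "play_rows", "arguments": {"rows": [[-1,0,-0.003,0,0,0,0],[-1,0,-0.003,0,0,0,0],[-1,0,-0.003,0,0,0,0],[-1,0,-0.003,0,0,0,0],[-1,0,0,0,0,0,0],[-1,0,0,0,0,0,0],[-1,0,0,0,0,0,0],[-1,0,0,0,0,0,0],[-1,0,0,0,0,0,0],[-1,0,0,0,0,0,0]]}}

```text
t: 35.65
tool_pos: [0.5055, 0.1796, 0.0484]
orientation: [-0.582, 0.401, 0.582, 0.401]
force: [0.4, -0.2, -1.5]
finger_gap: 0.0277
```

Run:
```python
from h import *
lane(1,-.076,.0485)
```

```text
t 35.65 q6 -0.02 pos [0.5055 0.1796 0.0484] F [ 0.4 -0.2 -1.5] gap 0.0277
turn [-0.0002 -0.     -0.    ] shift after [-0.0001 -0.0264 -0.0003]
```

>>> {"name": "play_rows", "arguments": {"rows": [[-1,0,-0.003,0,0,0,0],[-1,0,-0.003,0,0,0,0],[-1,0,-0.003,0,0,0,0],[-1,0,-0.003,0,0,0,0],[-1,0,-0.003,0,0,0,0],[-1,0,-0.002,0,0,0,0],[-1,0,-0.002,0,0,0,0],[-1,0,-0.001,0,0,0,0],[-1,0,0,0,0,0,0],[-1,0,0,0,0,0,0]]}}

```text
t: 36.48
tool_pos: [0.5242, 0.1867, 0.0484]
orientation: [-0.582, 0.401, 0.582, 0.401]
force: [-0.1, 0.1, -1.1]
finger_gap: 0.0282
```

>>> {"name": "play_rows", "arguments": {"rows": [[-1,0,-0.001,0,0,0,0],[-1,0,-0.001,0,0,0,0],[-1,0,-0.001,0,0,0,0],[-1,0,-0.001,0,0,0,0],[-1,0,-0.001,0,0,0,0],[-1,0,-0.001,0,0,0,0],[-1,0,-0.001,0,0,0,0],[-1,0,0,0,0,0,0],[-1,0,0,0,0,0,0],[-1,0,0,0,0,0,0]]}}

```text
t: 37.32
tool_pos: [0.5301, 0.1889, 0.0481]
orientation: [-0.582, 0.401, 0.583, 0.401]
force: [-4.9, -1.7, -0.4]
finger_gap: 0.0281
```

Run:
```python
from h import *
lane(1,-.076,.0485)
```

```text
t 37.32 q6 -0.02 pos [0.5301 0.1889 0.0481] F [-4.9 -1.7 -0.4] gap 0.0281
turn [-0.0002 -0.     -0.0016] shift after [-0.0004 -0.0001 -0.0003]
```

Contact at the predicted home. Release, lift well clear, and look from above.

>>> {"name": "play_rows", "arguments": {"rows": [[-1,0.001,-0.001,0,0,0,0],[-1,0.001,0,0,0,0,0],[0.06,0,0,0,0,0,0],[0.06,0,0,0,0,0,0],[0.06,0,0,0,0,0,0],[0.06,0,0,0,0,0,0],[0.06,-0.01,0,0,0,0,0],[0.06,-0.03,0,0,0,0,0],[0.06,-0.03,0,0,0,0,0],[0.06,-0.035,0,0,0,0,0]]}}

```text
t: 38.15
tool_pos: [0.5311, 0.1893, 0.1527]
orientation: [-0.582, 0.401, 0.583, 0.401]
force: [0.9, -0.7, -0.5]
finger_gap: 0.0452
```

>>> {"name": "play_rows", "arguments": {"rows": [[-1,-0.03,0,0,0,0,0],[-1,-0.03,0,0,0,0,0],[-1,-0.03,0.02,0.01,0,0,0],[-1,-0.01,0.03,0.02,0,0,0],[-1,0,0.03,0.02,0,0,0],[-1,0,0.03,0.02,0,0,0],[-1,0,0.03,0.02,0,0,0],[-1,0,0,0.02,0,0,0],[-1,0,0,0.02,0,0,0],[-1,0,0,0,0,0,0]]}}

```text
t: 38.98
tool_pos: [0.3534, 0.2632, 0.2525]
orientation: [-0.583, 0.4, 0.583, 0.401]
force: [0.6, -0.3, 0.1]
finger_gap: -0.0001
```

Run:
```python
from h import *
lane(1,-.076,.25)
d=grab('top','t5.png')
a=cv2.resize(d['img'][105:225,160:320],None,fx=4,fy=4,interpolation=cv2.INTER_CUBIC)
from fit import W
def px(x,y,z): q=(proj(d,W(P,[[x,y,z]]))[0]-[160,105])*4+1.5; return tuple(map(int,q.round()))
for y,r,zt in((.087,13.5,30),(.029,9.75,22.5),(-.029,9.75,22.5),(-.087,6,16)):
    # predicted home: head top face outline
    z=.030+r/1e3+zt/2e3
    cv2.polylines(a,[np.array([px(-.077+sx*.011,y+sy*zt/2e3,z) for sx,sy in((1,1),(1,-1),(-1,-1),(-1,1))])],True,(0,0,255),1)
s=grab('scene','s10.png'); b=cv2.resize(s['img'][140:280,130:290],None,fx=4,fy=4)
cv2.imwrite('pics/c7.png',a)
cv2.imwrite('pics/c8.png',b)
```

```text
t 38.98 q6 0.27 pos [0.3534 0.2632 0.2525] F [ 0.6 -0.3  0.1] gap -0.0001
turn [0.0019 0.0012 0.0015] shift after [ 0.0025 -0.1387 -0.1328]Traceback (most recent call last):
  File "<stdin>", line 10, in <module>
  File "<stdin>", line 6, in px
  File "h.py", line 15, in proj
    T=np.array(d['T']);
               ~^^^^^
KeyError: 'T'
```

Run:
```python
from h import *
d=load('top')
a=cv2.resize(d['img'][105:225,160:320],None,fx=4,fy=4,interpolation=cv2.INTER_CUBIC)
from fit import W
def px(x,y,z): q=(proj(d,W(P,[[x,y,z]]))[0]-[160,105])*4+1.5; return tuple(map(int,q.round()))
for y,r,zt in((.087,13.5,30),(.029,9.75,22.5),(-.029,9.75,22.5),(-.087,6,16)):
    z=.030+r/1e3+zt/2e3
    cv2.polylines(a,[np.array([px(-.077+sx*.011,y+sy*zt/2e3,z) for sx,sy in((1,1),(1,-1),(-1,-1),(-1,1))])],True,(0,0,255),1)
s=grab('scene','s10.png'); b=cv2.resize(s['img'][150:330,130:290],None,fx=3,fy=3)
o=np.zeros((540,800,3),np.uint8); o[:480,:640]=a; 
c=cv2.resize(s['img'][160:340,130:250],(320,480)); o[:480,480:800]=c
cv2.imwrite('pics/c7.png',o)
```

```text
(no output)
```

View pics/c7.png

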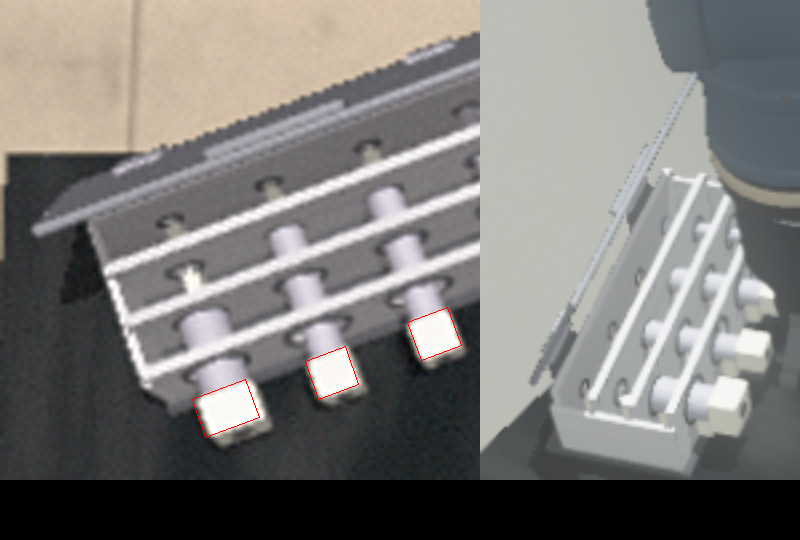

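Top crop with predicted home outlines in red: the wide head at (230,408) and the mediums at (332,372) and (435,333) sit exactly in them. The scene part agrees, and the cover is still open. The slim head was cropped out, so I check it by numbers, and estimate the cover angle.

Run:
```python
from h import *
from fit import W
d=load('top');g=cv2.cvtColor(d['img'],cv2.COLOR_BGR2GRAY)
for y,r,zt in((.087,13.5,30),(.029,9.75,22.5),(-.029,9.75,22.5),(-.087,6,16)):
    z=.030+r/1e3+zt/2e3
    print(y,[int(g[int(round(v)),int(round(u))]) for u,v in proj(d,W(P,[[-.077+k,y,z] for k in(-.022,-.014,-.009,0,.009,.014)]))])
# cover front inner edge line: crop (100,203),(400,95)
from scipy.optimize import brentq
for px in((40,232),(250,156),(440,87)):
    t=np.array(px)/4+[160,105]-.4; best=[]
    for th in np.arange(.9,1.45,.01):
        e=W(P,[[.056-.115*np.cos(th),yy,.074+.115*np.sin(th)] for yy in np.linspace(-.13,.13,261)]); q=proj(d,e)
        best.append((np.min(np.hypot(*(q-t).T)),th))
    print('theta',min(best))
s=load('scene')
for th in(1.0,1.1,1.2,1.3): print(th,proj(s,W(P,[[.056-.115*np.cos(th),.123,.074+.115*np.sin(th)],[.056-.115*np.cos(th),-.123,.074+.115*np.sin(th)]])).round(0).tolist(), proj(d,W(P,[[.056-.115*np.cos(th),.123,.074+.115*np.sin(th)]])).round(1).tolist())
```

```text
0.087 [43, 96, 252, 249, 252, 215]
0.029 [55, 62, 248, 249, 249, 215]
-0.029 [38, 96, 248, 248, 251, 221]
-0.087 [42, 101, 252, 250, 245, 215]
theta (np.float64(0.15759749070391355), np.float64(1.0900000000000003))
theta (np.float64(0.14571210015366473), np.float64(1.08))
theta (np.float64(0.21860198671848244), np.float64(1.0700000000000003))
1.0 [[170.0, 278.0], [216.0, 190.0]] [[170.4, 168.2]]
1.1 [[164.0, 275.0], [211.0, 187.0]] [[167.7, 162.6]]
1.2 [[158.0, 272.0], [206.0, 185.0]] [[165.0, 156.8]]
1.3 [[152.0, 270.0], [200.0, 183.0]] [[162.6, 150.9]]
```

All four head rows fit the home pose (white exactly between the edges), and the cover angle is about 1.08 rad. Plan: straddle the cover edge with the jaws open along rack x, drag it forward and down with the rear finger, then press it shut with closed fingers.

```bash
cat >> h.py <<'E'
def rk(rx,ry,z):
    c,s=np.cos(P[2]),np.sin(P[2]); return go(P[0]+c*rx-s*ry,P[1]+s*rx+c*ry,z,P[2]+np.pi/2)
E
python3 -c "
from h import *
rk(.015,.055,.25)"
```

```text
t 39.08 q6 0.27 pos [0.3544 0.2614 0.2521] F [ 0.   0.2 -0.1] gap -0.0004
turn [-1.5695e+00 -6.0000e-04  7.0000e-04] shift after [ 0.0021  0.1627 -0.2293]
```

>>> {"name": "play_rows", "arguments": {"rows": [[1,0,0,0,-0.1121,0,0],[1,0,0,0,-0.1121,0,0],[1,0,0,0,-0.1121,0,0],[1,0,0,0,-0.1121,0,0],[1,0,0,0,-0.1121,0,0],[1,0,0,0,-0.1121,0,0],[1,0,0,0,-0.1121,0,0],[1,0,0,0,-0.1121,0,0],[1,0,0,0,-0.1121,0,0],[1,0,0,0,-0.1121,0,0]]}}

```text
t: 39.92
tool_pos: [0.3551, 0.2603, 0.2518]
orientation: [0.707, -0.028, -0.706, -0.028]
force: [-0.0, -0.5, 0.6]
finger_gap: 0.0851
```

>>> {"name": "play_rows", "arguments": {"rows": [[1,0,0,0,-0.1121,0,0],[1,0,0,0,-0.1121,0,0],[1,0,0,0,-0.1121,0,0],[1,0,0,0,-0.1121,0,0],[1,0,0.0163,-0.0229,0,0,0],[1,0,0.0163,-0.0229,0,0,0],[1,0,0.0163,-0.0229,0,0,0],[1,0,0.0163,-0.0229,0,0,0],[1,0,0.0163,-0.0229,0,0,0],[1,0,0,0,0,0,0]]}}

```text
t: 40.75
tool_pos: [0.4944, 0.2232, 0.2508]
orientation: [0.696, 0.126, -0.696, 0.127]
force: [1.9, -0.3, -0.0]
finger_gap: 0.0854
```

>>> {"name": "play_rows", "arguments": {"rows": [[1,0,0.0163,-0.0229,0,0,0],[1,0,0.0163,-0.0229,0,0,0],[1,0,0.0163,-0.0229,0,0,0],[1,0,0.0163,-0.0229,0,0,0],[1,0,0.0163,-0.0229,0,0,0],[1,0,0,0,0,0,0],[1,0,0,0,0,0,0],[1,0,0,0,0,0,0],[1,0,0,0,0,0,0],[1,0,0,0,0,0,0]]}}

```text
t: 41.58
tool_pos: [0.6259, 0.1903, 0.2522]
orientation: [0.696, 0.128, -0.695, 0.128]
force: [0.1, -0.2, -0.7]
finger_gap: 0.0855
```

```bash
python3 -c "
from h import *
rk(.015,.055,.137)"
```

```text
t 41.58 q6 -1.64 pos [0.6259 0.1903 0.2522] F [ 0.1 -0.2 -0.7] gap 0.0855
turn [-0.0011 -0.0007  0.    ] shift after [ 0.1152 -0.0006 -0.0011]
```

>>> {"name": "play_rows", "arguments": {"rows": [[1,0.012,0,0,0,0,0],[1,0.014,0,0,0,0,0],[1,0.014,0,0,0,0,0],[1,0.014,0,0,0,0,0],[1,0.014,0,0,0,0,0],[1,0.014,0,0,0,0,0],[1,0.014,0,0,0,0,0],[1,0.014,0,0,0,0,0],[1,0,0,0,0,0,0],[1,0,0,0,0,0,0]]}}

```text
t: 42.42
tool_pos: [0.6258, 0.1902, 0.1417]
orientation: [-0.695, -0.128, 0.696, -0.128]
force: [0.3, -0.1, 0.6]
finger_gap: 0.0854
```

```bash
python3 -c "
from h import *
rk(-.040,.055,.137)
d=grab('scene','s11.png'); cv2.imwrite('pics/c9.png',cv2.resize(d['img'][100:320,110:330],None,fx=2.5,fy=2.5))"
```

```text
t 42.42 q6 -1.64 pos [0.6258 0.1902 0.1417] F [ 0.3 -0.1  0.6] gap 0.0854
turn [-0.0011  0.0007  0.    ] shift after [ 0.0047 -0.0007  0.0537]
```

View pics/c9.png

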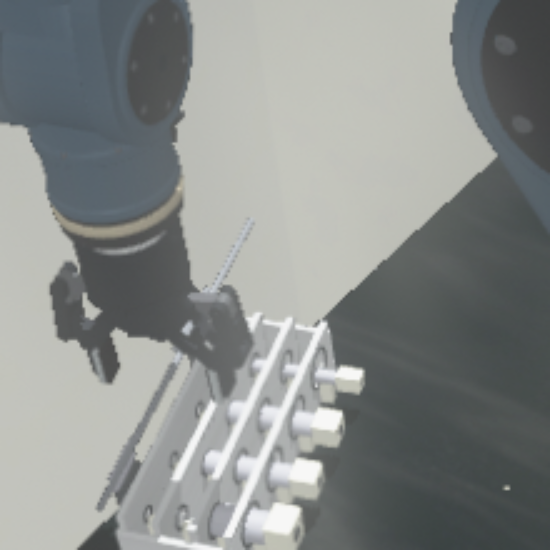

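Scene crop: the jaws straddle the cover, rear finger at (105,370) crop px behind it and front finger at (225,370) over the rack. Dragging it forward and down along the arc.

>>> {"name": "play_rows", "arguments": {"rows": [[1,0.001,0,0.012,0,0,0],[1,0.001,0,0.012,0,0,0],[1,0.001,0,0.012,0,0,0],[1,0.004,0,0.0065,0,0,0],[1,0.004,0,0.0065,0,0,0],[1,0.0055,0,0.0065,0,0,0],[1,0.0055,0,0.0065,0,0,0],[1,0.0043,0,0.0037,0,0,0],[1,0.0043,0,0.0037,0,0,0],[1,0.0043,0,0.0037,0,0,0]]}}

```text
t: 43.3
tool_pos: [0.5585, 0.1643, 0.107]
orientation: [0.696, 0.128, -0.695, 0.128]
force: [0.4, 0.5, 0.3]
finger_gap: 0.0854
```

```bash
python3 -c "
from h import *
rk(-.0585,.055,.107)"
```

```text
t 43.3 q6 -1.65 pos [0.5585 0.1643 0.107 ] F [0.4 0.5 0.3] gap 0.0854
turn [-0.0015 -0.0013 -0.0001] shift after [-0.     -0.0009  0.0002]
```

>>> {"name": "play_rows", "arguments": {"rows": [[1,0.0055,0,0.003,0,0,0],[1,0.0055,0,0.003,0,0,0],[1,0.006,0,0.002,0,0,0],[1,0.006,0,0.002,0,0,0],[1,0.005,0,0.001,0,0,0],[1,0.005,0,0.001,0,0,0],[1,0.003,0,0.001,0,0,0],[1,0,0,0,0,0,0],[1,0,0,0,0,0,0],[1,0,0,0,0,0,0]]}}

```text
t: 44.13
tool_pos: [0.5463, 0.1596, 0.0707]
orientation: [0.696, 0.128, -0.695, 0.128]
force: [-0.0, -0.0, -0.1]
finger_gap: 0.0854
```

```bash
python3 -c "
from h import *
rk(-.0715,.055,.067)
d=grab('scene','s12.png'); cv2.imwrite('pics/c10.png',cv2.resize(d['img'][100:340,110:330],None,fx=2.5,fy=2.5))"
```

```text
t 44.13 q6 -1.65 pos [0.5463 0.1596 0.0707] F [-0.  -0.  -0.1] gap 0.0854
turn [-0.0016 -0.0003 -0.    ] shift after [ 0.0037 -0.0009  0.0001]
```

View pics/c10.png

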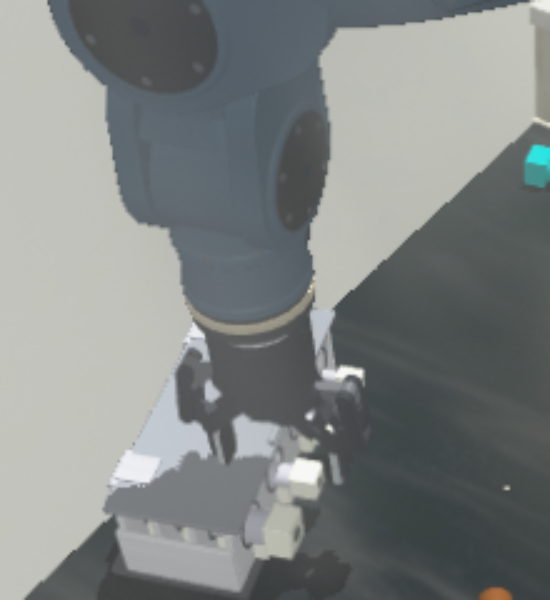

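Scene crop: the cover lies nearly flat under the rear finger at (230,440) crop px. Pressing on until the force rises.

>>> {"name": "play_rows", "arguments": {"rows": [[1,0.001,0,0,0,0,0],[1,0.001,0,0,0,0,0],[1,0.001,0,0,0,0,0],[1,0.001,0,0,0,0,0],[1,0.001,0,0,0,0,0],[1,0.001,0,0,0,0,0],[1,0.001,0,0,0,0,0],[1,0,0,0,0,0,0],[1,0,0,0,0,0,0],[1,0,0,0,0,0,0]]}}

```text
t: 45.02
tool_pos: [0.5465, 0.1597, 0.066]
orientation: [0.696, 0.128, -0.695, 0.128]
force: [-17.4, -5.7, 39.2]
finger_gap: 0.0848
```

```bash
python3 -c "
from h import *
rk(-.0715,.055,.067)"
```

```text
t 45.02 q6 -1.65 pos [0.5465 0.1597 0.066 ] F [-17.4  -5.7  39.2] gap 0.0848
turn [-0.0016 -0.0025 -0.0001] shift after [-0.001  -0.0009  0.0003]
```

39 N, so it is pressed against its stop. Lift off, withdraw, and check.

>>> {"name": "play_rows", "arguments": {"rows": [[1,-0.004,0,0,0,0,0],[1,-0.01,0,0,0,0,0],[1,-0.02,0,0,0,0,0],[1,-0.03,0,0,0,0,0],[1,-0.03,0,0,0,0,0],[1,-0.03,0,0,0,0,0],[1,-0.03,0,0.01,0,0,0],[1,0,0,0.03,0,0,0],[1,0,0,0.03,0,0,0],[1,0,0,0.03,0,0,0]]}}

```text
t: 45.85
tool_pos: [0.4518, 0.1237, 0.218]
orientation: [0.696, 0.128, -0.695, 0.128]
force: [0.3, 0.2, -0.5]
finger_gap: 0.0851
```

>>> {"name": "play_rows", "arguments": {"rows": [[1,0,0.02,0.02,0,0,0],[1,0,0.02,0.02,0,0,0],[1,0,0.02,0.01,0,0,0],[1,0,0.02,0,0,0,0],[1,0,0.02,0,0,0,0],[1,0,0.02,0,0,0,0],[1,0,0,0,0,0,0],[1,0,0,0,0,0,0],[1,0,0,0,0,0,0],[1,0,0,0,0,0,0]]}}

```text
t: 46.68
tool_pos: [0.4484, -0.0054, 0.2176]
orientation: [0.695, 0.128, -0.695, 0.128]
force: [-0.0, 0.2, 0.2]
finger_gap: 0.0857
```

Run:
```python
from h import *
from fit import W
o=manip.observe();print(o['t'],o['tool_pos'],o['force'])
grab('top','t9.png');d=load('top');g=cv2.cvtColor(d['img'],cv2.COLOR_BGR2GRAY)
a=cv2.resize(d['img'][95:225,160:330],None,fx=4,fy=4,interpolation=cv2.INTER_CUBIC)
px=lambda X:((proj(d,W(P,X))-[160,95])*4+1.5).round().astype(int)
for y,r,zt in((.087,13.5,30),(.029,9.75,22.5),(-.029,9.75,22.5),(-.087,6,16)):
    z=.030+r/1e3+zt/2e3
    print(y,[int(g[int(round(v)),int(round(u))]) for u,v in proj(d,W(P,[[-.077+k,y,z] for k in(-.022,-.014,-.009,0,.009,.014)]))])
    cv2.polylines(a,[px([[-.077+sx*.011,y+sy*zt/2e3,z] for sx,sy in((1,1),(1,-1),(-1,-1),(-1,1))])],True,(0,0,255),1)
for th,c in((0,(0,255,0)),(.06,(255,0,255))):
    cv2.polylines(a,[px([[.056-.115*np.cos(th)+.006*np.sin(th),y,.074+.115*np.sin(th)+.006*np.cos(th)] for y in(-.123,.123)])],False,c,1)
grab('scene','s13.png');s=load('scene')
b=cv2.resize(s['img'][180:340,130:270],(420,480))
q=lambda X:((proj(s,W(P,X))-[130,180])*3+1).round().astype(int)
for th,c in((0,(0,255,0)),(.06,(255,0,255))):
    cv2.polylines(b,[q([[.056-.115*np.cos(th)+.006*np.sin(th),y,.074+.115*np.sin(th)+.006*np.cos(th)] for y in(-.123,.123)])],False,c,1)
o=np.zeros((520,800,3),np.uint8);o[:,:440]=a[:,:440];o[:480,440:]=b[:,:360]
cv2.imwrite('pics/c11.png',o)
```

```text
46.6833 [ 0.44836002 -0.00540991  0.21764018] [-0.04006201  0.24029733  0.20025414]
0.087 [100, 99, 100, 97, 105, 104]
0.029 [102, 107, 104, 109, 105, 107]
-0.029 [105, 107, 109, 110, 109, 114]
-0.087 [118, 97, 91, 83, 104, 114]
```

View pics/c11.png

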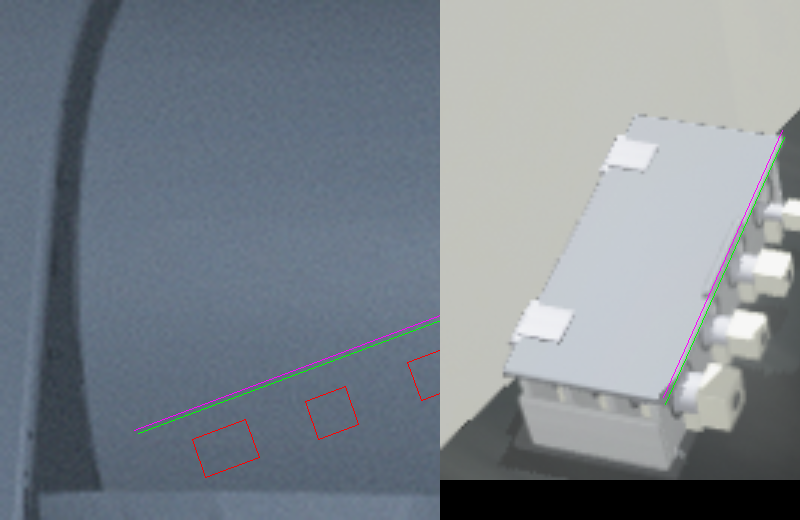

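Scene part: the cover edge lies on the predicted shut line (green), with all four heads at the mouths. The wide head looks slightly rolled, and the arm blocks the top view. I've used my 16 pictures, so the rest is by numbers: clear the arm and compare the head pixels with the picture from before closing.

>>> {"name": "play_rows", "arguments": {"rows": [[1,-0.004,-0.0286,0,0,0,0],[1,-0.004,-0.0286,0,0,0,0],[1,-0.004,-0.0286,0,0,0,0],[1,-0.004,-0.0286,0,0,0,0],[1,-0.004,-0.0286,0,0,0,0],[1,-0.004,-0.0286,0,0,0,0],[1,-0.004,-0.0286,0,0,0,0],[1,-0.004,-0.0286,0,0,0,0],[1,0,-0.0286,0,0,0,0],[1,0,-0.0286,0,0,0,0]]}}

```text
t: 47.62
tool_pos: [0.3459, 0.263, 0.2499]
orientation: [0.696, 0.128, -0.695, 0.128]
force: [0.7, -0.1, 0.4]
finger_gap: 0.0857
```

```bash
cat > chk.py <<'E'
from h import *
from fit import W
o=manip.observe();print(o['t'],o['tool_pos'].round(3),o['force'].round(1))
grab('top','t10.png');d=load('top');grab('scene','s14.png');s=load('scene')
for nm,im in(('before',cv2.imread('pics/t5.png')),('now',cv2.imread('pics/t10.png'))):
    g=cv2.cvtColor(im,cv2.COLOR_BGR2GRAY)
    for y,r,zt in((.087,13.5,30),(.029,9.75,22.5),(-.029,9.75,22.5),(-.087,6,16)):
        z=.030+r/1e3+zt/2e3
        ks=np.arange(-26,16,3)/1e3
        f=lambda X:[int(g[int(round(v)),int(round(u))]) for u,v in proj(d,W(P,X))]
        print(nm,y,'x:',f([[-.077+k,y,z] for k in ks]),'y:',f([[-.077,y+k,z] for k in np.arange(-21,22,3)/1e3]))
g=lambda n:cv2.cvtColor(cv2.imread('pics/'+n),cv2.COLOR_BGR2GRAY).astype(int)
for y,r in((.087,13.5),(.029,9.75),(-.029,9.75),(-.087,6)):
    u,v=proj(s,W(P,[[-.077,y,.03+r/1e3]]))[0].round().astype(int)
    for n in('s10.png','s14.png'):
        im=g(n)[v-14:v+15,u-14:u+15]; m=im>190; yy,xx=np.nonzero(m); print(n,y,(u,v),m.sum(),xx.min()-14,xx.max()-14,yy.min()-14,yy.max()-14,xx.mean().round(1)-14,yy.mean().round(1)-14) if m.any() else print(n,y,'none')
E
python3 chk.py
```

```text
47.6167 [0.346 0.263 0.25 ] [ 0.7 -0.1  0.4]
before 0.087 x: [49, 42, 69, 82, 96, 249, 250, 249, 249, 250, 249, 249, 217, 215] y: [81, 200, 249, 250, 249, 250, 250, 249, 250, 250, 251, 254, 49, 37, 39]
before 0.029 x: [60, 60, 59, 67, 62, 248, 250, 248, 248, 248, 248, 249, 224, 220] y: [56, 54, 92, 189, 250, 249, 248, 249, 248, 248, 252, 70, 38, 42, 46]
before -0.029 x: [40, 38, 33, 54, 96, 192, 251, 249, 249, 248, 249, 249, 251, 221] y: [37, 40, 31, 197, 254, 250, 248, 248, 249, 250, 251, 177, 35, 30, 34]
before -0.087 x: [42, 42, 42, 40, 101, 211, 253, 250, 250, 250, 251, 251, 230, 212] y: [43, 46, 41, 89, 242, 253, 250, 250, 252, 153, 48, 22, 27, 39, 36]
now 0.087 x: [49, 42, 66, 85, 92, 249, 251, 250, 250, 249, 249, 250, 220, 213] y: [80, 203, 249, 250, 250, 250, 250, 249, 249, 249, 252, 252, 51, 32, 35]
now 0.029 x: [58, 50, 56, 72, 64, 250, 251, 249, 249, 247, 249, 249, 224, 220] y: [58, 55, 89, 191, 250, 249, 248, 248, 248, 249, 251, 59, 34, 48, 47]
now -0.029 x: [36, 37, 35, 52, 98, 191, 251, 249, 249, 249, 248, 249, 252, 224] y: [33, 33, 38, 197, 254, 250, 248, 249, 248, 250, 251, 181, 38, 28, 36]
now -0.087 x: [44, 37, 39, 38, 99, 210, 254, 250, 251, 250, 250, 250, 229, 216] y: [38, 38, 40, 90, 242, 254, 250, 250, 253, 155, 43, 17, 22, 33, 40]
s10.png 0.087 (np.int64(222), np.int64(313)) 219 -14 7 -14 1 -3.1999999999999993 -5.800000000000001
s14.png 0.087 (np.int64(222), np.int64(313)) 196 -14 7 -14 1 -2.5 -6.0
s10.png 0.029 (np.int64(232), np.int64(292)) 226 -14 6 -14 14 -5.1 0.40000000000000036
s14.png 0.029 (np.int64(232), np.int64(292)) 67 -14 -3 -3 14 -9.1 10.399999999999999
s10.png -0.029 (np.int64(241), np.int64(271)) 95 -14 -2 -14 14 -8.7 0.5999999999999996
s14.png -0.029 (np.int64(241), np.int64(271)) 3 -11 -11 -3 -1 -11.0 -2.0
s10.png -0.087 (np.int64(249), np.int64(253)) 5 -14 -12 13 14 -13.2 13.600000000000001
s14.png -0.087 none
```

The top-view profiles of all four heads match those from before closing, so nothing shifted. Handing in.

```bash
python3 -c "
from h import *
print(manip.hand_in())"
```

```text
the job is handed in; nothing more can be done
None
```

I put all four spindles away in the ring rack, shut the cover and handed the job in at about 48 s of the 210 s allowed. The hand-in gives no verdict.

- **Lanes:** the slim spindle is in lane 4, the two mediums in lanes 3 and 2, and the wide one in lane 1. I pushed each in until its ring stopped it, at 5–15 N of contact and within about 0.5 mm of the position I had predicted. Then I let go of it.
- **Cover:** I dragged it down from about 1.08 rad with one finger and pressed until the wrist force read 39 N against its stop. In the scene picture its edge lies on the predicted shut line, but there that line is only about a pixel from the 0.06 rad line. The firm stop, at the expected height, is the stronger evidence that it is shut.
- **Last checks:** in the top view, all four heads sit at their home positions, with pixel profiles the same before and after shutting the cover. The arm was clear of everything. I never moved near the weighing bottle, crucible or petri dish, and did not measure them at the end.
- **What did not agree:** the wide head looked slightly rolled in the last scene picture, though its top-view profile was unchanged. A last brightness check on the scene picture differed for the two mediums and the slim one, and I put that down to arm shadow and occlusion. All 16 picture views were used, so I could not look again.

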